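# Close the rinse tank with its camlock cap

## Robot

A 6-joint arm with a two-finger parallel gripper is mounted at the origin on a cart in front of the work surface, level with it; the furniture and walls round the work are solid. World frame = base frame: x ahead of the robot, y to its left, z up, the work surface at z = 0. Lengths are in mm, angles in rad, forces in N, time in s.
With the tool pointing down it reaches from about 275 to 750 mm from the base axis. Payload 10.2 kg.
Tool frame: the origin (TCP) lies midway between the tips of the shut fingers; the grasp point (between the pads) lies grasp_offset behind it (grasp_offset is the distance from the TCP to the grasp point, in mm); x points along the fingers, z is the direction in which the jaws open and shut, and the axes are right-handed (so a half turn about x gives the same grasp; the last joint's range is limited). The gripper opens to 85 mm and grips with 20 to 120 N. Pads are 22 mm wide; open, the fingers measure 114 mm over their backs; the gripper's body (76 mm by 85 mm) begins 54 mm behind the grasp point. The pads swing forward as they close: fully open they stand 13 mm farther back than shut.
Start: joints at [0.993, 0.313, 1.498, -0, 1.331, -0.223], TCP at [182.399, 492.302, 231.294] pointing down, gripper open.
Joint ranges: [-2.94, 2.94], [-0.97, 2.17], [0.19, 2.56], [-1.23, 4.37], [0.02, 3.11], [-2.88, 2.88]. Speed limits (rad/s): [2.39, 2.39, 3.01, 3.14, 3.14, 3.14].

## Interface

Orientations are given as a unit quaternion [w, x, y, z].
In Python, from rig import sense, capture, calibration, finish_job, grasp_offset gives the robot as it stands.
- The arm moves only by the shell command python3 -m jog 'ROWS' [FORCE]. ROWS is JSON, a list of rows, each an object with "linear": the shift along the tool's x, y, z scaled (see below), a list of three; "rotation": the turn, a rotation vector about the tool's x, y, z scaled (see below), a list of three; "grip": the finger opening in mm, from 0 to 85.4. A call has 1 to 20 rows; each row is the pose to reach, as a shift and turn from the pose measured when the call began, along the tool's axes at that moment; what a row does not reach only later rows make up. The controller multiplies each number of a shift by 0.3 m and each number of a turn by 0.5 rad. A row lasts 1/12 s, in which the tool goes at most 41.7 mm and 7.16 degrees, less where a joint would pass 70% of its speed; a pose out of reach is approached as far as the arm can. A call with a number of a shift or a turn outside -1 to 1 is refused whole. A call with a gripper value outside its range is refused whole. The fingers move at their own pace and stop on an object; FORCE is the grip in N (left out, the last holds). Time passes only in rows, so rows that repeat a pose let the fingers close. It gives the time, the measured TCP pose, the force and the opening at its end, in the units of the state.
- sense(): the state, without advancing time (a new reading comes with each control period).
- capture(name): name is "scene" or "top" or "wrist"; returns (picture, depth): 420x560x3 uint8, red, green, blue; 420x560 float32, mm along the optical axis (not along the pixel's ray), 0 where there is no reading.
- calibration(name): a dict with "intrinsics" (3x3 intrinsics, pixels), "dist" ([k1, k2, p1, p2, k3] as OpenCV has them; the pictures are not rectified), "world_from_camera" (4x4, takes a point from camera to world coordinates). Camera axes: x right, y up, looking along -z (the intrinsics and any distortion apply to the point x, -y, -z); pixel columns grow to the right and rows downward; lengths in mm; the calibration is good to about 2 mm. A picture is of the moment at which its call begins: read the wrist's pose just before it. calibration takes no time and is no camera call; for the wrist camera it gives the pose at the moment of the call.
- finish_job(): hands the job in, once; it reports no verdict.
The state is a dict: "time_s": time; "joints": joint angles; "dq": joint speeds; "tau": joint torques, N m; "eef_pos": TCP position; "ee_rot": TCP orientation; "force": force on the tool from outside, world axes, zero at the start; "wrist_torque": the same for the moment, N m; "grip_width": opening from 0.0 (shut) to 1.0 (fully open).
Only numpy, scipy, OpenCV 4.12 (cv2) and the standard library are available. Lean on these libraries where they do the work, as an engineer would, in place of code of your own. Each camera call takes 0.05 s, during which the arm holds its last target.

## Task

Put the blue camlock cap on the grooved steel adaptor of the rinse tank and, with both brass levers still up, push it fully home by feel until it bears firmly on its stop (about 4 kg of push in all, not much more). Then swing the two levers down one after the other until each just meets its lower stop, easing off there, so that the cap is locked on level, and let go. Leave the bottles and the carton where they are.

Things in the scene. Friction and masses are not known exactly. Their poses are not given: they have to be found in the camera images.
- tank: the rinse tank, fixed: a flat round metal can 150 mm across and 45 mm high with a steel adaptor rising from its middle on a 36 mm neck; the adaptor's top is 140 mm above the worktop. Origin at the centre of its underside
- port_top (a point): centre of the adaptor's flat top, z up. Head 36 mm across and 18 mm high, top edge bevelled 2.5 mm; below it a groove 24 mm across, 14 mm high. Two springy black rings, 10 and 43 mm below the top: the upper drags on the cap over its last 32 mm (5 to 12 N), the lower resists harder over the last 6 mm (15 to 30 N in all); then they hold it. All round: any yaw fits
- cap: the loose blue camlock cap, about 0.34 kg, standing mouth down; origin at the centre of its open mouth, z up its axis. Cup 54 mm across, 48 mm high; bore 37.6 mm across, 42 mm deep. Fully home, the bore's ceiling rests on the adaptor's top, so the origin is 42 mm below port_top. Levers stand out on its own +y (lever_a) and -y (lever_b) sides
- cap_knob (a point): centre of the cap's round grip knob, on the cap's axis 70 mm above its mouth. Knob 26 mm across, from 53 to 92 mm above the mouth. Axes as the cap's: the levers lie on +y and -y, so fingers closing along x stay clear of them
- lever_a (a joint): angle of the brass lever on the cap's +y side, rad: 0 = open, pointing out and 35 degrees up; 1.571 = at its closed stop, pointing out and 55 degrees down. Stiff (about 0.2 N m), stays where left. From about 0.65 on its cam slides under the adaptor's head and draws the cap down; it jams there if the cap sits over 5 mm high
- lever_b (a joint): the same for the lever on the cap's -y side
- lever_a_pivot (a point): lever_a's pivot, on the cap 25 mm from its axis towards +y and 22.4 mm above its mouth; the axis of turning is the cap's x
- lever_b_pivot (a point): lever_b's pivot, 25 mm from the cap's axis towards -y, 22.4 mm above its mouth
- lever_a_tip (a point): centre of the small round cross bar (18 mm long, 8 mm thick) at the outer end of lever_a, 61 mm from its pivot; the lever between is a flat bar 12 mm wide and 6 mm thick. Can be pressed from above and outside with closed fingers
- lever_b_tip (a point): the same on lever_b
- oil_drop: small brown dropper bottle with black cap, 34 mm across, 78 mm high, a bystander; origin at its underside
- stain_blue: dark blue bottle with white cap, 60 mm across, 145 mm high, a bystander; origin at its underside
- carton: flat dark red carton, 85 x 128 x 40 mm, a bystander; origin at its underside
Things that resemble listed ones, but are neither listed nor needed, are in the scene too. There is more than one size of the cap; the job needs the larger.

How it is judged (in metres and radians):
On the way, in this order (a step that is already met when the one before it is completed fails the run):
1. the cap is pushed fully home on the adaptor (within 1.5 mm) and bears firmly on its metal (over 15 N, black rings not counted), both levers still open (z of cap in the frame of port_top below -0.0405 m and horizontal distance between cap and port_top below 0.005 m and value of joint each of lever_a, lever_b below 0.6 rad and contact force between cap and tank above 15 N), for 0.1 s.
2. one lever is fully down, the other still open (((value of joint lever_a above 1.4 rad and value of joint lever_b below 0.8 rad) or (value of joint lever_b above 1.4 rad and value of joint lever_a below 0.8 rad))), for 0.1 s.
3. the other lever is fully down too (value of joint each of lever_a, lever_b above 1.4 rad), for 0.1 s.
At the end, for the whole second after the job is handed in: the cap sits on the adaptor within 1.5 mm of fully home, centred within 3 mm and level within 0.06 rad, at rest, and both levers are down past 1.4 rad (of 1.571) (all of step 3 and z of cap in the frame of port_top below -0.0405 m and horizontal distance between cap and port_top below 0.003 m and angle between cap's own z axis and vertical below 0.06 rad and linear speed of cap below 0.01 m/s); the robot touches nothing.
It fails at once if the cap is rammed: while both levers are open it presses on the tank's metal (black rings not counted) with more than 80 N, all contacts added (contact force between cap and tank above 80 N and value of joint each of lever_a, lever_b below 0.6 rad).
It fails at once if a lever is forced: the cap and levers press on the tank's metal with more than 120 N, all contacts added (contact force between cap and tank above 120 N).
It fails at once if the robot presses on the tank with more than 15 N (contact force between the arm and tank above 15 N).
It fails at once if a bystander is moved by more than 2 cm (distance of any of oil_drop, stain_blue, carton from where it was at the start of the episode above 0.02 m).
It also fails if it takes over 72 s, if anything falls off the work surface, if the arm or the gripper's body presses on something with over 40 N, if the wrist force passes 120 N, or if a joint passes its speed limit or range.

## Working session

There is one attempt and no reset: what is moved stays moved. The work goes in short steps, Python scripts to look and compute and a shell command to move; the robot and the scene stay as the last step left them, time stands still between calls to the robot, and variables do not carry over. Pictures are saved under pics/ and viewed, and the job is handed in when it is done.

```bash
ls; mkdir -p pics
python3 - <<'E'
from rig import sense,capture,calibration,grasp_offset
import cv2,numpy as np
print(sense(),grasp_offset)
for n in("scene","top","wrist"):
    p,d=capture(n);cv2.imwrite(f"pics/{n}0.png",p[:,:,::-1]);np.save(f"pics/{n}0.npy",d)
    c=calibration(n);print(n,c);np.savez(f"pics/{n}0.npz",**c)
E
```

```text
pics
{'time_s': 0.0, 'joints': array([ 9.92610263e-01,  3.13454695e-01,  1.49849210e+00, -2.29600652e-05,
        1.33099230e+00, -2.23405618e-01]), 'dq': array([-4.17485313e-05,  6.78118877e-04,  3.33814399e-04,  2.21341139e-05,
        7.06302020e-04, -4.72186695e-05]), 'tau': array([ 2.82311421e-04, -4.12270582e+01, -2.59739292e+01, -1.81362025e-04,
        4.15352115e-03, -2.74273138e-07]), 'eef_pos': array([182.24126335, 492.05928692, 230.71196478]), 'ee_rot': array([ 0.57994492, -0.40411052,  0.58082153,  0.40373869]), 'force': array([-0.38570233, -0.81103149, -0.79561318]), 'wrist_torque': array([-0.06034427, -0.01238034, -0.0814675 ]), 'grip_width': 1.0021673112462148} 18.700000000000003
scene {'intrinsics': array([[473.31087558,   0.        , 280.7907617 ],
       [  0.        , 473.31087558, 215.21217386],
       [  0.        ,   0.        ,   1.        ]]), 'dist': array([-0.11767129,  0.        ,  0.        ,  0.        ,  0.        ]), 'world_from_camera': array([[-8.20657214e-01,  3.69595735e-01, -4.35798955e-01,
        -1.29688817e+02],
       [-5.71088272e-01, -5.044
[... 760 characters left out ...]
     [ 0.00000000e+00,  0.00000000e+00,  0.00000000e+00,
         1.00000000e+00]])}
wrist {'intrinsics': array([[305.04751614,   0.        , 282.96212734],
       [  0.        , 305.04751614, 208.32415313],
       [  0.        ,   0.        ,   1.        ]]), 'dist': array([0.00111719, 0.        , 0.        , 0.        , 0.        ]), 'world_from_camera': array([[ 3.47736591e-01, -8.96685903e-01, -2.73922716e-01,
         1.12791579e+02],
       [ 9.37591926e-01,  3.32315073e-01,  1.02411289e-01,
         5.17091923e+02],
       [-8.02112031e-04, -2.92439880e-01,  9.56283574e-01,
         3.73331468e+02],
       [ 0.00000000e+00,  0.00000000e+00,  0.00000000e+00,
         1.00000000e+00]])}
```

View pics/scene0.png

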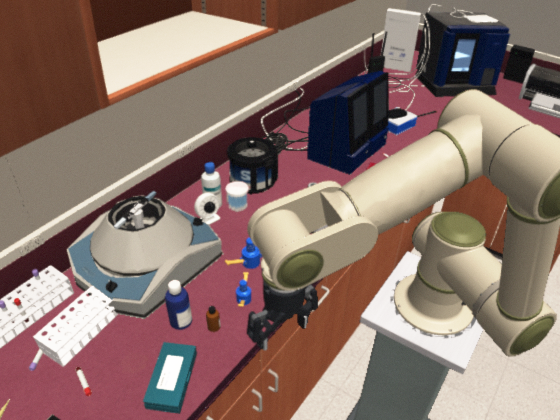

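View pics/top0.png

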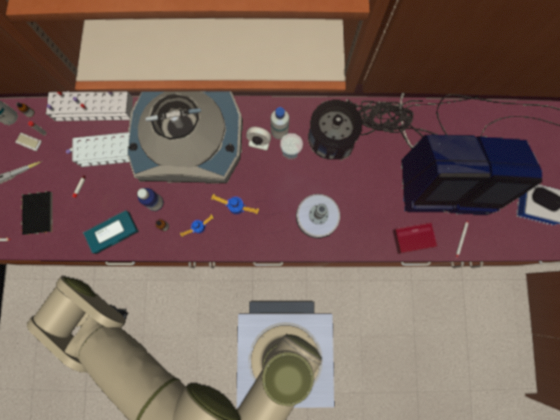

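View pics/wrist0.png

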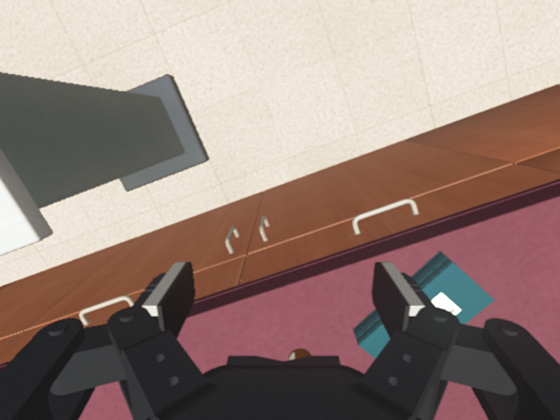

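The top view shows the large cap at about (235,205), the smaller one at (197,227), and the tank at (319,215). The carton is at (415,238), oil_drop at (161,226) and stain_blue at (149,197).

```bash
cat > h.py <<'E'
import numpy as np,cv2
def w(c,u,v,d):
    K=c["intrinsics"];p=cv2.undistortPoints(np.array([[[u,v]]],float),K,c["dist"])[0,0]
    return (c["world_from_camera"]@np.array([p[0]*d,-p[1]*d,-d,1]))[:3]
def atz(c,u,v,z):
    a=w(c,u,v,100.);b=w(c,u,v,1000.);t=(z-a[2])/(b[2]-a[2]);return a+t*(b-a)
def cloud(c,D):
    h,wd=D.shape;uu,vv=np.meshgrid(np.arange(wd),np.arange(h))
    p=cv2.undistortPoints(np.stack([uu,vv],-1).reshape(-1,1,2).astype(float),c["intrinsics"],c["dist"])[:,0].reshape(h,wd,2)
    P=np.stack([p[...,0]*D,-p[...,1]*D,-D],-1)
    T=c["world_from_camera"];return P@T[:3,:3].T+T[:3,3]
def proj(c,P):
    T=np.linalg.inv(c["world_from_camera"]);q=T[:3,:3]@np.asarray(P,float)+T[:3,3];q=q*[1,-1,-1]
    return cv2.projectPoints(q.reshape(1,1,3),np.zeros(3),np.zeros(3),c["intrinsics"],c["dist"])[0][0,0]
E
python3 - <<'E'
from h import *
I=cv2.imread("pics/top0.png");c=np.load("pics/top0.npz");D=np.load("pics/top0.npy")
cv2.imwrite("pics/c1.png",cv2.resize(I[175:265,130:350],None,fx=3.6,fy=3.6,interpolation=cv2.INTER_CUBIC))
S=cv2.imread("pics/scene0.png")
cv2.imwrite("pics/c2.png",cv2.resize(S[220:350,140:300],None,fx=4.5,fy=4.5,interpolation=cv2.INTER_CUBIC))
P=cloud(c,D)
for u,v in((235,205),(197,227),(319,215),(319,208),(149,197),(161,226),(415,238),(280,185)):print(u,v,P[v,u].round(1))
E
```

```text
235 205 [501.9 166.2  91.9]
197 227 [432.8 293.7  65.3]
319 215 [ 462.5 -105.6  125.3]
319 208 [ 481.6 -104.   142.8]
149 197 [523.4 444.4 114. ]
161 226 [436.5 414.9  62.2]
415 238 [ 399.1 -440.9   42. ]
280 185 [595.7  17.3  -2.3]
```

View pics/c1.png

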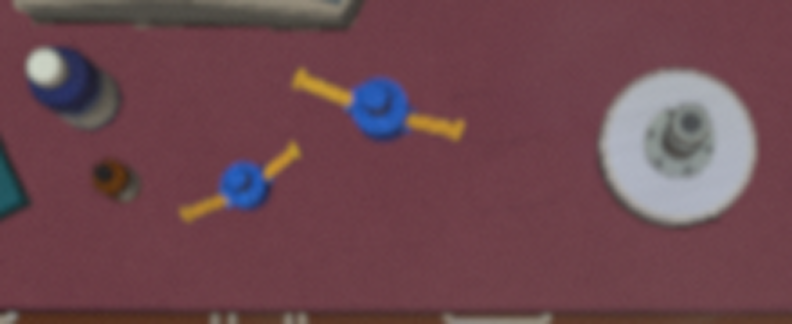

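View pics/c2.png

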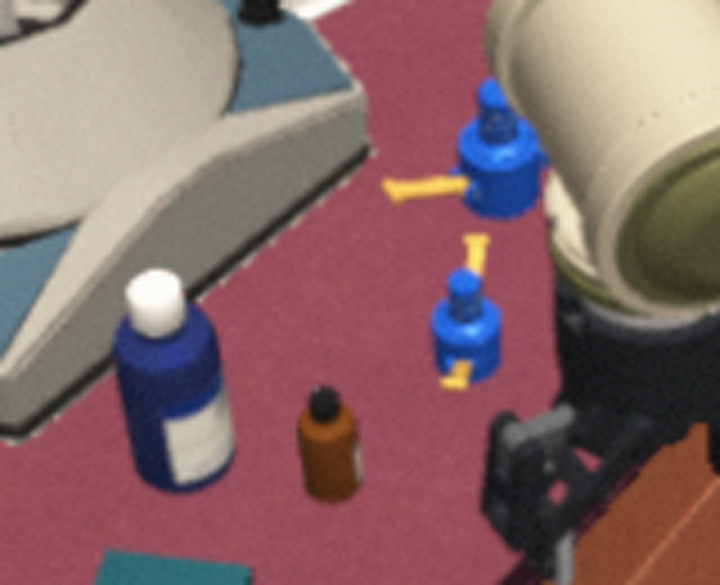

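Run:
```python
from h import *
from rig import sense,calibration
from scipy.spatial.transform import Rotation as Ro
c=np.load("pics/top0.npz");P=cloud(c,np.load("pics/top0.npy"))
def near(x,y,r,z0,z1):
    m=(np.hypot(P[...,0]-x,P[...,1]-y)<r)&(P[...,2]>z0)&(P[...,2]<z1);q=P[m];return len(q),q.mean(0).round(1),((q.max(0)+q.min(0))/2).round(1),np.ptp(q,axis=0).round(1)
print("knob",near(502,168,35,84,97)); print("port",near(480,-106,35,134,147)); print("small",near(433,293,30,60,90))
print("captop",near(502,168,35,40,54));print("cantop",near(470,-106,100,40,50))
a=atz(c,213.3,197.2,57);b=atz(c,257.8,211.1,57);print(a,b,(a+b)/2,np.degrees(np.arctan2(*(a-b)[[1,0]])),np.linalg.norm(a-b))
s=sense();q=s["ee_rot"];R=Ro.from_quat(q[[1,2,3,0]]).as_matrix();print(R.round(3))
T=np.load("pics/wrist0.npz")["world_from_camera"];print("cam in tool",(R.T@(T[:3,3]-s["eef_pos"])).round(1),(R.T@T[:3,:3]).round(3))
```

```text
knob (48, array([513.4, 170.9,  92.2]), array([513.8, 171.3,  90.7]), array([24.6, 22.9, 11.8]))
port (97, array([ 478.5, -111.7,  140. ]), array([ 479.2, -112.5,  139.9]), array([34.2, 35.3, 10.3]))
small (33, array([439.5, 298.5,  71.6]), array([440. , 298.7,  70.2]), array([16.9, 19.4, 14.4]))
captop (105, array([507.3, 168.1,  49.2]), array([511.6, 170.8,  47. ]), array([48.7, 48.2, 13.3]))
cantop (1039, array([ 475.6, -110.4,   45.4]), array([ 477.4, -111.8,   45. ]), array([142.8, 144. ,   9.9]))
[536.47651764 244.13923287  57.        ] [488.61159439  92.74544733  57.        ] [512.54405602 168.4423401   57.        ] 72.45503835224586 158.78012841199472
[[-0.    -0.938  0.347]
 [-0.001  0.347  0.938]
 [-1.     0.    -0.001]]
cam in tool [-142.4   73.9   -0.9] [[-0.     0.293 -0.956]
 [-0.     0.956  0.293]
 [ 1.     0.     0.   ]]
```

```bash
python3 -m jog '[{"linear":[0,-0.84,-0.37],"rotation":[1,0,0],"grip":85},{"linear":[0,-0.84,-0.37],"rotation":[1,0,0],"grip":85},{"linear":[0,-0.84,-0.37],"rotation":[1,0,0],"grip":85},{"linear":[0,-0.84,-0.37],"rotation":[1,0,0],"grip":85},{"linear":[0,-0.84,-0.37],"rotation":[1,0,0],"grip":85},{"linear":[0,-0.84,-0.37],"rotation":[1,0,0],"grip":85},{"linear":[0,-0.84,-0.37],"rotation":[1,0,0],"grip":85},{"linear":[0,-0.84,-0.37],"rotation":[1,0,0],"grip":85}]'
cat >> h.py <<'E'
from scipy.spatial.transform import Rotation as Ro
def tool(s):
    q=s["ee_rot"];return Ro.from_quat(q[[1,2,3,0]]).as_matrix()
def to(s,tgt,yaw=None):
    """units for shift to world tgt; tool z yaw deg, pointing down"""
    R=tool(s);l=R.T@(np.array(tgt)-s["eef_pos"])/300
    r=None
    if yaw is not None:
        a=np.radians(yaw);x=np.array([0,0,-1.]);z=np.array([np.cos(a),np.sin(a),0]);y=np.cross(z,x)
        r=Ro.from_matrix(R.T@np.stack([x,y,z],1)).as_rotvec()/.5
    return l.round(4),r.round(4) if r is not None else None
E
python3 - <<'E'
from h import *;from rig import sense
s=sense();print(s["time_s"],s["eef_pos"],s["joints"].round(3),s["force"]);print(to(s,[513,171,200],-17.5))
E
```

```text
time_s: 0.82
eef_pos: [382.9, 297.5, 230.6]
ee_rot: [0.663, -0.247, 0.663, 0.246]
force: [-0.7, -0.3, 0.2]
grip_width: 0.995
0.8167 [382.87857459 297.49803176 230.60072148] [ 0.419  0.226  1.614 -0.002  1.303 -0.292] [-0.73362064 -0.2768468   0.19758279]
(array([ 0.1026, -0.6024,  0.0535]), array([ 2.0331e+00, -1.2000e-03,  3.5000e-03]))
```

```bash
python3 -m jog '[{"linear":[0.1,-0.602,0.054],"rotation":[1,0,0],"grip":85},{"linear":[0.1,-0.602,0.054],"rotation":[1,0,0],"grip":85},{"linear":[0.1,-0.602,0.054],"rotation":[1,0,0],"grip":85},{"linear":[0.1,-0.602,0.054],"rotation":[1,0,0],"grip":85},{"linear":[0.1,-0.602,0.054],"rotation":[1,0,0],"grip":85},{"linear":[0.1,-0.602,0.054],"rotation":[1,0,0],"grip":85}]' >/dev/null
python3 -m jog '[{"linear":[0,0,0],"rotation":[1,0,0],"grip":85},{"linear":[0,0,0],"rotation":[1,0,0],"grip":85},{"linear":[0,0,0],"rotation":[1,0,0],"grip":85},{"linear":[0,0,0],"rotation":[1,0,0],"grip":85},{"linear":[0,0,0],"rotation":[1,0,0],"grip":85},{"linear":[0,0,0],"rotation":[1,0,0],"grip":85}]'
python3 - <<'E'
from h import *;from rig import sense,capture,calibration
s=sense();print(to(s,[513,171,200],-17.5))
c=calibration("wrist");p,D=capture("wrist");cv2.imwrite("pics/w1.png",p[:,:,::-1]);np.save("pics/w1.npy",D);np.savez("pics/w1.npz",**c)
P=cloud(c,D)
for z0,z1 in((85,97),(44,53)):
    m=(np.hypot(P[...,0]-513,P[...,1]-171)<35)&(P[...,2]>z0)&(P[...,2]<z1);q=P[m];print(len(q),q.mean(0).round(1),((q.max(0)+q.min(0))/2).round(1),np.ptp(q,axis=0).round(1))
print(proj(c,[513,171,92]))
E
```

```text
time_s: 1.82
eef_pos: [514.4, 169.2, 199.3]
ee_rot: [0.699, 0.101, 0.7, -0.103]
force: [1.0, 0.1, -0.4]
grip_width: 0.999
(array([-0.0023,  0.0043, -0.006 ]), array([ 0.0331, -0.0027,  0.0057]))
687 [515.2 171.2  91.3] [515.  170.4  89.6] [25.1 25.3  8.9]
1286 [516.7 176.6  48.8] [514.8 170.1  48.8] [53.3 53.3  8.4]
[280.20977014 203.53313582]
```

View pics/w1.png

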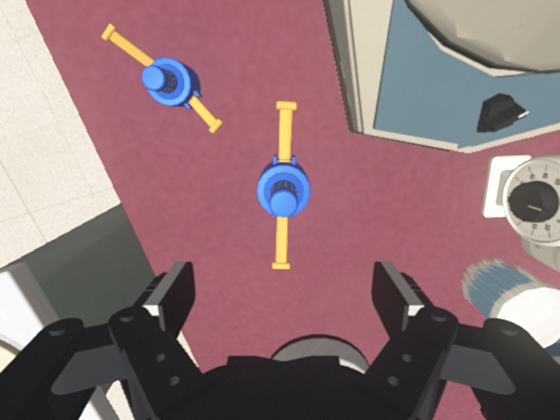

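Run:
```python
from h import *;from rig import sense
c=np.load("pics/w1.npz");I=cv2.imread("pics/w1.png")
cv2.imwrite("pics/w1c.png",cv2.resize(I[90:280,220:350],None,fx=3,fy=3,interpolation=cv2.INTER_CUBIC))
a=atz(c,286.5,105,57.4);b=atz(c,281,266,57.4);print(a,b,(a+b)/2,np.degrees(np.arctan2(*(a-b)[[1,0]])),np.linalg.norm(a-b))
print(atz(c,283.5,203,92))
```

```text
[541.1596046  246.57728444  57.4       ] [491.18773518  96.71236286  57.4       ] [516.17366989 171.64482365  57.4       ] 71.55923787331244 157.97684150679012
[515.82141087 170.6544731   92.        ]
```

View pics/w1c.png

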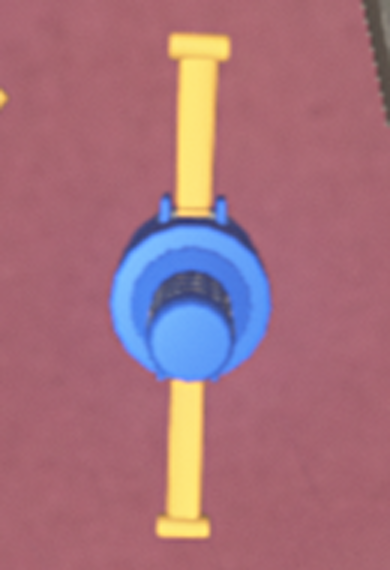

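Run:
```python
from h import *;from rig import sense
s=sense();print(to(s,[515.2,170.6,52],-18.4))
```

```text
(array([0.491 , 0.0069, 0.0016]), array([ 0.0652, -0.0026,  0.0058]))
```

```bash
python3 -m jog '[{"linear":[0.12,0.007,0.002],"rotation":[0.065,-0.003,0.006],"grip":85},{"linear":[0.24,0.007,0.002],"rotation":[0.065,-0.003,0.006],"grip":85},{"linear":[0.36,0.007,0.002],"rotation":[0.065,-0.003,0.006],"grip":85},{"linear":[0.45,0.007,0.002],"rotation":[0.065,-0.003,0.006],"grip":85},{"linear":[0.491,0.007,0.002],"rotation":[0.065,-0.003,0.006],"grip":85},{"linear":[0.491,0.007,0.002],"rotation":[0.065,-0.003,0.006],"grip":85},{"linear":[0.491,0.007,0.002],"rotation":[0.065,-0.003,0.006],"grip":85}]'
python3 - <<'E'
from h import *;from rig import sense,capture,calibration
s=sense();print(s["eef_pos"],to(s,[515.2,170.6,52],-18.4))
c=calibration("wrist");p,D=capture("wrist");cv2.imwrite("pics/w2.png",p[:,:,::-1])
E
```

```text
time_s: 2.45
eef_pos: [515.3, 170.8, 52.2]
ee_rot: [0.698, 0.112, 0.698, -0.112]
force: [-0.1, -0.3, 0.3]
grip_width: 0.994
[515.30905749 170.83675022  52.18228385] (array([ 0.0006, -0.0009, -0.0001]), array([ 0.0048, -0.0002,  0.    ]))
```

View pics/w2.png

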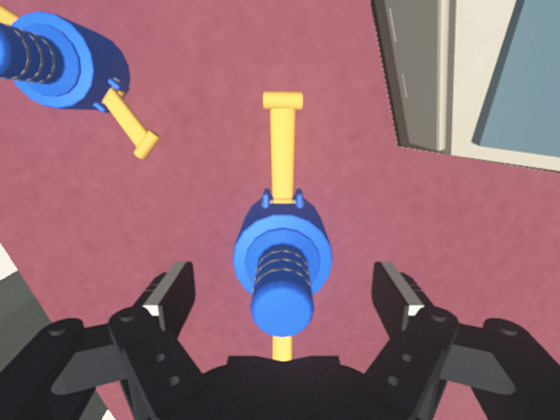

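The knob sits at column 283, midway between the fingers, and the levers are vertical in the image. I'll close the fingers now.

```bash
python3 -m jog '[{"linear":[0,0,0],"rotation":[0,0,0],"grip":0},{"linear":[0,0,0],"rotation":[0,0,0],"grip":0},{"linear":[0,0,0],"rotation":[0,0,0],"grip":0},{"linear":[0,0,0],"rotation":[0,0,0],"grip":0},{"linear":[0,0,0],"rotation":[0,0,0],"grip":0},{"linear":[0,0,0],"rotation":[0,0,0],"grip":0},{"linear":[0,0,0],"rotation":[0,0,0],"grip":0},{"linear":[0,0,0],"rotation":[0,0,0],"grip":0},{"linear":[0,0,0],"rotation":[0,0,0],"grip":0},{"linear":[0,0,0],"rotation":[0,0,0],"grip":0}]' 110
python3 - <<'E'
from h import *;from rig import sense
s=sense();print(s["eef_pos"],s["force"],s["wrist_torque"],to(s,[478.5,-112,250],-18.4))
E
```

```text
time_s: 3.33
eef_pos: [516.0, 170.9, 53.5]
ee_rot: [0.699, 0.113, 0.697, -0.112]
force: [-1.7, 0.6, 5.6]
grip_width: 0.276
[516.02594101 170.92470631  53.53754772] [-1.69325419  0.57928613  5.63362533] [-0.10219058  0.27312433  0.04653496] (array([-0.6555, -0.934 ,  0.1785]), array([ 0.0039,  0.0042, -0.0021]))
```

```bash
python3 -m jog '[{"linear":[-0.1,0,0],"rotation":[0,0,0],"grip":0},{"linear":[-0.2,0,0],"rotation":[0,0,0],"grip":0},{"linear":[-0.3,0,0],"rotation":[0,0,0],"grip":0},{"linear":[-0.4,0,0.02],"rotation":[0,0,0],"grip":0},{"linear":[-0.5,-0.08,0.06],"rotation":[0,0,0],"grip":0},{"linear":[-0.58,-0.18,0.1],"rotation":[0,0,0],"grip":0},{"linear":[-0.62,-0.28,0.14],"rotation":[0,0,0],"grip":0},{"linear":[-0.62,-0.38,0.17],"rotation":[0,0,0],"grip":0},{"linear":[-0.62,-0.48,0.17],"rotation":[0,0,0],"grip":0},{"linear":[-0.62,-0.58,0.178],"rotation":[0,0,0],"grip":0},{"linear":[-0.62,-0.68,0.178],"rotation":[0,0,0],"grip":0},{"linear":[-0.62,-0.78,0.178],"rotation":[0,0,0],"grip":0},{"linear":[-0.62,-0.88,0.178],"rotation":[0,0,0],"grip":0},{"linear":[-0.62,-0.95,0.178],"rotation":[0,0,0],"grip":0},{"linear":[-0.62,-0.99,0.178],"rotation":[0,0,0],"grip":0},{"linear":[-0.62,-0.99,0.178],"rotation":[0,0,0],"grip":0}]'
python3 - <<'E'
from h import *;from rig import sense
s=sense();print(s["eef_pos"],s["force"],s["wrist_torque"],s["joints"],to(s,[450,-198,240],-18.4))
E
```

```text
time_s: 4.67
eef_pos: [472.4, -129.5, 238.8]
ee_rot: [0.698, 0.113, 0.698, -0.113]
force: [0.4, 0.7, -2.8]
grip_width: 0.276
[ 472.43092784 -129.49560526  238.82900989] [ 0.39583347  0.71058883 -2.76272352] [-0.0099592   0.01691927 -0.05623809] [-5.07757150e-01  2.28797028e-01  1.58801483e+00  9.96189605e-04
  1.32394912e+00 -1.86286635e-01] (array([-0.0041, -0.2403,  0.0013]), array([-0.0011,  0.002 , -0.0016]))
```

```bash
python3 -m jog '[{"linear":[0,-0.1,0],"rotation":[0,0,0],"grip":0},{"linear":[0,-0.2,0],"rotation":[0,0,0],"grip":0},{"linear":[0,-0.24,0],"rotation":[0,0,0],"grip":0},{"linear":[0,-0.24,0],"rotation":[0,0,0],"grip":0},{"linear":[0,-0.24,0],"rotation":[0,0,0],"grip":0}]'
python3 - <<'E'
from h import *;from rig import sense,capture,calibration
s=sense();print(s["eef_pos"],s["force"])
for n in("wrist","scene"):
  c=calibration(n);p,D=capture(n);cv2.imwrite(f"pics/{n}3.png",p[:,:,::-1]);np.savez(f"pics/{n}3.npz",**c);P=cloud(c,D);np.save(f"pics/{n}3.npy",D)
  for x,y,r,z0,z1 in((479,-112,40,130,148),(477,-112,90,38,50)):
    m=(np.hypot(P[...,0]-x,P[...,1]-y)<r)&(P[...,2]>z0)&(P[...,2]<z1);q=P[m];print(len(q),q.mean(0).round(1),((q.max(0)+q.min(0))/2).round(1),np.ptp(q,axis=0).round(1))
E
```

```text
time_s: 5.08
eef_pos: [449.9, -197.0, 238.5]
ee_rot: [0.698, 0.114, 0.698, -0.113]
force: [0.9, 1.1, -3.6]
grip_width: 0.281
[ 449.92720472 -197.04209402  238.49854184] [ 0.87287881  1.06767945 -3.57605171]
1005 [ 482.7 -108.2  139.3] [ 479.7 -113.7  136.3] [36.7 35.8 12. ]
11634 [ 482.3 -106.    44.5] [ 479.7 -113.6   44. ] [146.7 147.3  11.9]
80 [ 475.1 -106.8  137.4] [ 477.2 -109.9  137.7] [35.7 36.2 14.7]
734 [470.6 -97.3  44. ] [ 477.5 -107.8   44. ] [148.  149.6  12. ]
```

View pics/wrist3.png

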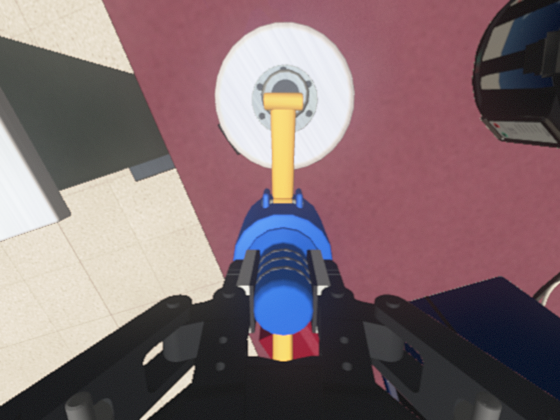

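View pics/scene3.png

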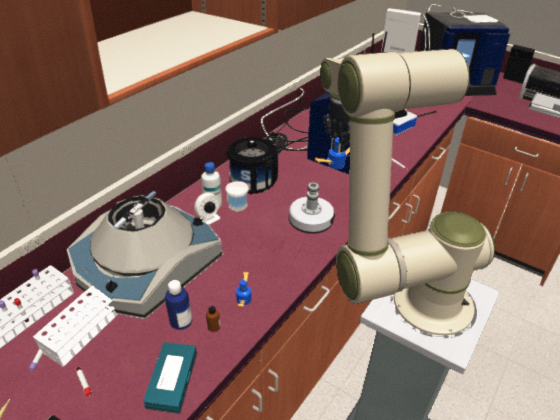

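Run:
```python
from h import *;from rig import sense
s=sense();c=np.load("pics/wrist3.npz");k=atz(c,283.5,302,277);print(k,tool(s).T@(k-s["eef_pos"]))
I=cv2.imread("pics/wrist3.png");cv2.imwrite("pics/w3c.png",cv2.resize(I[10:360,200:370],None,fx=1.7,fy=1.7,interpolation=cv2.INTER_CUBIC))
m=cv2.inRange(cv2.cvtColor(I,cv2.COLOR_BGR2HSV),(0,0,150),(180,60,255));m[:, :205]=0;m[:,365:]=0;m[175:]=0
cn=max(cv2.findContours(m,0,2)[0],key=cv2.contourArea);cn=cv2.convexHull(cn);P=np.array([atz(c,u,v,45)[:2] for u,v in cn[:,0]])
from scipy.optimize import least_squares
f=least_squares(lambda p:np.hypot(*(P-p[:2]).T)-p[2],[480,-112,75],loss='soft_l1');print(f.x,np.abs(f.fun).max(),len(P))
print(to(s,[480.2,-112.8,205],-18.4))
```

```text
[ 451.76156349 -194.15632223  277.        ] [-38.35056572   2.76102195   0.87236145]
[ 480.02230367 -113.74951079   72.69321698] 0.39263844588904817 53
(array([0.1126, 0.2961, 0.0073]), array([ 0.0015,  0.0014, -0.0029]))
```

View pics/w3c.png

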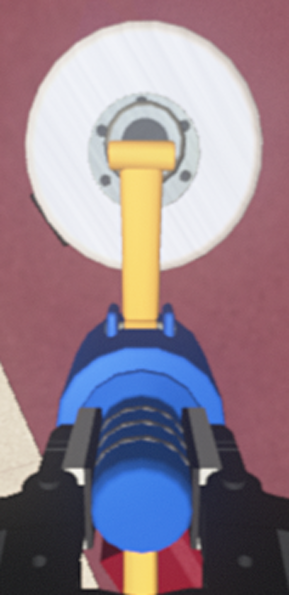

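```bash
python3 -m jog '[{"linear":[0.02,0.1,0.006],"rotation":[0,0,0],"grip":0},{"linear":[0.06,0.2,0.006],"rotation":[0,0,0],"grip":0},{"linear":[0.112,0.27,0.008],"rotation":[0,0,0],"grip":0},{"linear":[0.112,0.295,0.008],"rotation":[0,0,0],"grip":0},{"linear":[0.112,0.295,0.008],"rotation":[0,0,0],"grip":0},{"linear":[0.112,0.295,0.008],"rotation":[0,0,0],"grip":0}]'
python3 - <<'E'
from h import *;from rig import sense,capture,calibration
s=sense();print(s["eef_pos"],s["force"],to(s,[480.1,-113.2,195],-18.4))
n="scene";c=calibration(n);p,D=capture(n);I=p[:,:,::-1]
u,v=proj(c,[480,-113,140]).astype(int);print(u,v)
cv2.imwrite("pics/s4.png",cv2.resize(I[v-65:v+45,u-60:u+60],None,fx=5,fy=5,interpolation=cv2.INTER_CUBIC))
E
```

```text
time_s: 5.68
eef_pos: [480.6, -113.0, 205.8]
ee_rot: [0.699, 0.113, 0.697, -0.112]
force: [0.0, -0.7, -2.6]
grip_width: 0.28
[ 480.64457624 -112.99179158  205.83663986] [ 0.01718879 -0.72862434 -2.56489108] (array([ 0.0361, -0.0013, -0.0016]), array([ 0.0045,  0.0034, -0.002 ]))
312 184
```

View pics/s4.png

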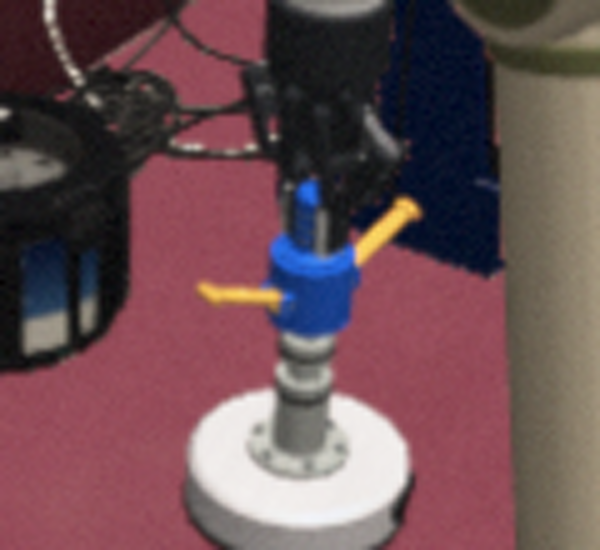

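```bash
python3 -m jog '[{"linear":[0.02,-0.001,-0.002],"rotation":[0.004,0.003,-0.002],"grip":0},{"linear":[0.036,-0.001,-0.002],"rotation":[0.004,0.003,-0.002],"grip":0},{"linear":[0.042,-0.001,-0.002],"rotation":[0.004,0.003,-0.002],"grip":0},{"linear":[0.048,-0.001,-0.002],"rotation":[0.004,0.003,-0.002],"grip":0},{"linear":[0.054,-0.001,-0.002],"rotation":[0.004,0.003,-0.002],"grip":0},{"linear":[0.06,-0.001,-0.002],"rotation":[0.004,0.003,-0.002],"grip":0},{"linear":[0.06,-0.001,-0.002],"rotation":[0.004,0.003,-0.002],"grip":0}]'
python3 - <<'E'
from h import *;from rig import sense
s=sense();print(s["eef_pos"],s["force"],s["wrist_torque"],to(s,[480.1,-113.2,180],-18.4))
E
```

```text
time_s: 6.32
eef_pos: [480.0, -113.5, 187.7]
ee_rot: [0.698, 0.114, 0.698, -0.113]
force: [0.6, 1.9, -4.4]
grip_width: 0.274
[ 479.96148056 -113.54435574  187.67453694] [ 0.55145632  1.92541341 -4.37578802] [ 0.40250867 -0.16963887 -0.02162168] (array([0.0256, 0.0012, 0.0001]), array([-0.0021,  0.0008, -0.0009]))
```

```bash
python3 -m jog '[{"linear":[0.01,0,0],"rotation":[0,0,0],"grip":0},{"linear":[0.02,0,0],"rotation":[0,0,0],"grip":0},{"linear":[0.03,0,0],"rotation":[0,0,0],"grip":0},{"linear":[0.03,0,0],"rotation":[0,0,0],"grip":0}]'
python3 - <<'E'
from h import *;from rig import sense,capture,calibration
s=sense();print(s["eef_pos"],s["force"],s["wrist_torque"],to(s,[480.1,-113.2,160],-18.4))
n="scene";c=calibration(n);p,D=capture(n);I=p[:,:,::-1]
u,v=312,184
cv2.imwrite("pics/s5.png",cv2.resize(I[v-65:v+45,u-60:u+60],None,fx=5,fy=5,interpolation=cv2.INTER_CUBIC))
E
```

```text
time_s: 6.65
eef_pos: [480.3, -113.3, 178.8]
ee_rot: [0.699, 0.114, 0.697, -0.113]
force: [2.8, 3.0, -4.6]
grip_width: 0.278
[ 480.29867918 -113.32521122  178.81934699] [ 2.75070329  2.96870176 -4.58949028] [ 0.44001875 -0.59972282  0.04490052] (array([ 0.0627,  0.0001, -0.0009]), array([-0.0019,  0.0033, -0.002 ]))
```

View pics/s5.png

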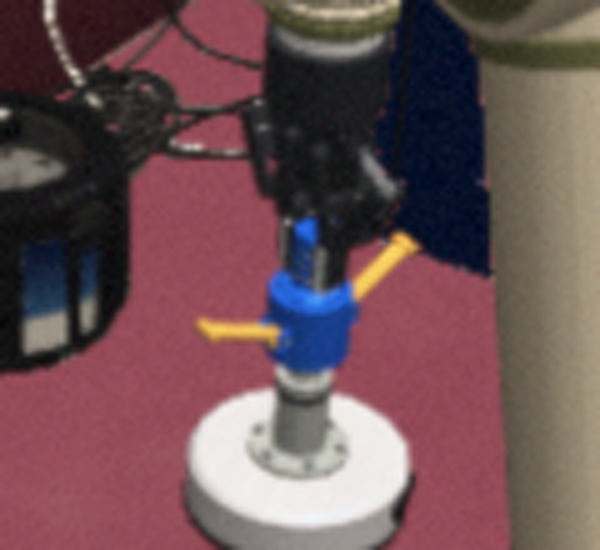

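```bash
python3 -m jog '[{"linear":[0.01,0.0025,0.001],"rotation":[0,0.003,-0.002],"grip":0},{"linear":[0.02,0.0025,0.001],"rotation":[0,0.003,-0.002],"grip":0},{"linear":[0.03,0.0025,0.001],"rotation":[0,0.003,-0.002],"grip":0},{"linear":[0.04,0.0025,0.001],"rotation":[0,0.003,-0.002],"grip":0},{"linear":[0.05,0.0025,0.001],"rotation":[0,0.003,-0.002],"grip":0},{"linear":[0.06,0.0025,0.001],"rotation":[0,0.003,-0.002],"grip":0},{"linear":[0.06,0.0025,0.001],"rotation":[0,0.003,-0.002],"grip":0}]'
python3 - <<'E'
from h import *;from rig import sense
s=sense();print(s["eef_pos"],s["force"],s["wrist_torque"],to(s,[480.1,-113.2,160],-18.4))
E
```

```text
time_s: 7.28
eef_pos: [480.6, -112.8, 160.2]
ee_rot: [0.698, 0.113, 0.698, -0.114]
force: [0.9, -0.0, -6.8]
grip_width: 0.279
[ 480.60745662 -112.84430981  160.16254527] [ 0.89684517 -0.02766431 -6.75096803] [ 0.00073644 -0.20099039 -0.05243075] (array([ 0.0005, -0.0017, -0.0012]), array([-0.0018, -0.0015,  0.0011]))
```

```bash
python3 -m jog '[{"linear":[0,0,0],"rotation":[0,0,0],"grip":0},{"linear":[0,0,0],"rotation":[0,0,0],"grip":0}]' | egrep 'pos|force';python3 -m jog '[{"linear":[0.008,0,0],"rotation":[0,0,0],"grip":0}]' | egrep 'pos|force'; python3 -m jog '[{"linear":[0.004,0,0],"rotation":[0,0,0],"grip":0}]' | egrep 'pos|force'
python3 - <<'E'
from rig import sense
s=sense();print(s["tau"],s["force"])
E
```

```text
eef_pos: [480.6, -112.9, 159.9]
force: [1.3, 0.7, -4.9]
eef_pos: [480.8, -113.0, 158.2]
force: [-2.3, 2.8, 9.6]
eef_pos: [480.7, -113.0, 157.0]
force: [-1.4, 3.0, 1.8]
[-7.90920854e-01 -3.93671787e+01 -2.46140420e+01 -3.14014200e-01
 -4.85920664e-01 -8.00403104e-04] [-1.43011754  2.95764478  1.79768349]
```

```bash
for i in 1; do python3 -m jog '[{"linear":[0.004,0,0],"rotation":[0,0,0],"grip":0},{"linear":[0.008,0,0],"rotation":[0,0,0],"grip":0}]' 120| egrep 'time|pos|force'; python3 -m jog '[{"linear":[0.005,0,0],"rotation":[0,0,0],"grip":0}]' | egrep 'pos|force';  python3 -m jog '[{"linear":[0.004,0,0],"rotation":[0,0,0],"grip":0}]' | egrep 'pos|force'; done
```

```text
time_s: 7.78
eef_pos: [480.7, -113.0, 155.2]
force: [-2.9, 2.7, 6.4]
eef_pos: [480.7, -113.0, 154.3]
force: [-2.9, 2.9, 9.6]
eef_pos: [480.7, -113.0, 153.9]
force: [-4.7, 3.6, 12.1]
```

```bash
python3 -m jog '[{"linear":[0.006,0,0],"rotation":[0,0,0],"grip":0},{"linear":[0.006,0,0],"rotation":[0,0,0],"grip":0}]' | egrep 'time|pos|force'; python3 -m jog '[{"linear":[0.006,0,0],"rotation":[0,0,0],"grip":0},{"linear":[0.006,0,0],"rotation":[0,0,0],"grip":0}]' | egrep 'pos|force'
```

```text
time_s: 8.12
eef_pos: [480.8, -113.0, 153.1]
force: [-3.3, 2.9, 9.9]
eef_pos: [480.9, -112.9, 152.6]
force: [-5.0, 2.7, 12.6]
```

```bash
python3 -m jog '[{"linear":[0.012,0,0],"rotation":[0,0,0],"grip":0},{"linear":[0.012,0,0],"rotation":[0,0,0],"grip":0},{"linear":[0.012,0,0],"rotation":[0,0,0],"grip":0}]' | egrep 'time|pos|force|grip'
python3 - <<'E'
from h import *;from rig import sense,capture
p,D=capture("wrist");cv2.imwrite("pics/w6.png",p[:,:,::-1])
p,D=capture("scene");I=p[:,:,::-1];u,v=312,184
cv2.imwrite("pics/s6.png",cv2.resize(I[v-65:v+45,u-60:u+60],None,fx=5,fy=5,interpolation=cv2.INTER_CUBIC))
print(sense()["force"],sense()["wrist_torque"])
E
```

```text
time_s: 8.53
eef_pos: [481.0, -112.9, 151.4]
force: [-10.1, 4.8, 23.3]
grip_width: 0.278
[-9.63968755  5.51401598 23.56277463] [ 0.98784013  1.66372323 -0.02208506]
```

View pics/s6.png

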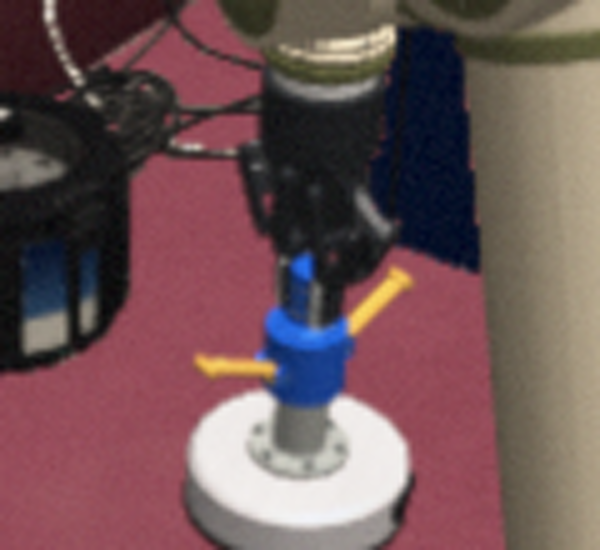

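View pics/w6.png

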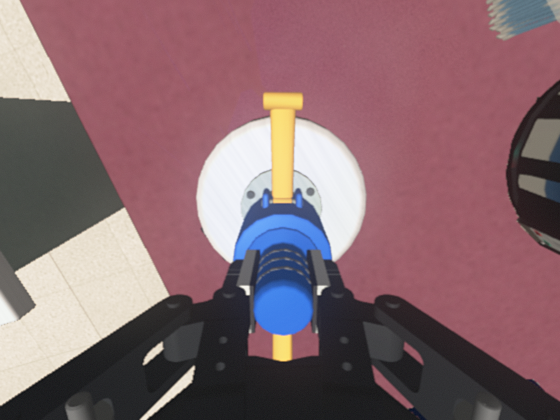

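```bash
python3 -m jog '[{"linear":[0.010,0,-0.003],"rotation":[0,0,0],"grip":0},{"linear":[0.012,0,-0.003],"rotation":[0,0,0],"grip":0},{"linear":[0.012,0,-0.003],"rotation":[0,0,0],"grip":0}]' | egrep 'time|pos|force|grip'
```

```text
time_s: 8.88
eef_pos: [481.0, -112.9, 151.3]
force: [-10.3, 6.0, 32.8]
grip_width: 0.279
```

```bash
python3 -m jog '[{"linear":[0.013,0,-0.003],"rotation":[0,0,0],"grip":0},{"linear":[0.015,0,-0.003],"rotation":[0,0,0],"grip":0},{"linear":[0.015,0,-0.003],"rotation":[0,0,0],"grip":0},{"linear":[0.015,0,-0.003],"rotation":[0,0,0],"grip":0}]' | egrep 'time|pos|force|grip'
```

```text
time_s: 9.22
eef_pos: [481.0, -112.9, 151.3]
force: [-12.5, 6.6, 42.2]
grip_width: 0.276
```

```bash
python3 -m jog '[{"linear":[0.015,0,-0.003],"rotation":[0,0,0],"grip":0},{"linear":[0.0175,0,-0.003],"rotation":[0,0,0],"grip":0},{"linear":[0.0175,0,-0.003],"rotation":[0,0,0],"grip":0},{"linear":[0.0175,0,-0.003],"rotation":[0,0,0],"grip":0}]' | egrep 'time|pos|force|grip'
python3 - <<'E'
from h import *;from rig import sense,capture,calibration
s=sense();print(s["wrist_torque"],to(s,[481,-112.9,220],-18.4))
for n in("wrist","top","scene"):
  c=calibration(n);p,D=capture(n);P=cloud(c,D);np.savez(f"pics/{n}7.npz",**c);np.save(f"pics/{n}7.npy",D);cv2.imwrite(f"pics/{n}7.png",p[:,:,::-1])
  for x,y,r,z0,z1 in((480,-113,14,182,200),(480,-113,28,140,152),(480,-113,80,38,50)):
    m=(np.hypot(P[...,0]-x,P[...,1]-y)<r)&(P[...,2]>z0)&(P[...,2]<z1);q=P[m];
    if len(q):print(n,len(q),np.median(q,0).round(1),((q.max(0)+q.min(0))/2).round(1))
E
```

```text
time_s: 9.55
eef_pos: [481.1, -113.0, 151.3]
force: [-15.9, 7.7, 49.1]
grip_width: 0.281
[ 1.7250984   3.34007028 -0.01866499] (array([-0.2291, -0.0009,  0.0033]), array([0.0033, 0.0316, 0.0099]))
wrist 3339 [ 481.  -110.8  189.5] [ 480.  -112.9  190.1]
wrist 3018 [486.7 -98.3 146.1] [ 481.5 -104.8  146. ]
wrist 11908 [485.4 -89.6  44.7] [ 479.3 -110.    44. ]
scene 23 [ 487.2 -110.1  189.3] [ 483.7 -110.8  191.9]
scene 82 [ 473.3 -100.2  145.3] [ 478.9 -109.2  145.9]
scene 715 [462.9 -90.6  43.8] [ 477.5 -109.2   44.1]
```

```bash
python3 -m jog '[{"linear":[0,0,0],"rotation":[0,0,0],"grip":0},{"linear":[0,0,0],"rotation":[0,0,0],"grip":0},{"linear":[0,0,0],"rotation":[0,0,0],"grip":60},{"linear":[0,0,0],"rotation":[0,0,0],"grip":60},{"linear":[0,0,0],"rotation":[0,0,0],"grip":60},{"linear":[0,0,0],"rotation":[0,0,0],"grip":60},{"linear":[0,0,0],"rotation":[0,0,0],"grip":60},{"linear":[0,0,0],"rotation":[0,0,0],"grip":60}]'
python3 - <<'E'
from h import *;from rig import sense
s=sense();print(s["eef_pos"],s["force"],to(s,[480.5,-112.9,230],-18.4))
E
```

```text
time_s: 10.37
eef_pos: [481.1, -113.1, 151.2]
ee_rot: [0.703, 0.11, 0.693, -0.115]
force: [0.9, -0.7, 0.4]
grip_width: 0.701
[ 481.13508786 -113.07112605  151.21569983] [ 0.91656213 -0.68919746  0.36991135] (array([-0.2626, -0.0014,  0.002 ]), array([0.0033, 0.0317, 0.0101]))
```

```bash
python3 -m jog '[{"linear":[-0.05,-0.0015,0],"rotation":[0.003,0.032,0.01],"grip":60},{"linear":[-0.15,-0.0015,0.002],"rotation":[0.003,0.032,0.01],"grip":0},{"linear":[-0.25,-0.0015,0.002],"rotation":[0.003,0.032,0.01],"grip":0},{"linear":[-0.33,-0.0015,0.002],"rotation":[0.003,0.032,0.01],"grip":0},{"linear":[-0.37,-0.0015,0.002],"rotation":[0.003,0.032,0.01],"grip":0},{"linear":[-0.37,-0.0015,0.002],"rotation":[0.003,0.032,0.01],"grip":0},{"linear":[-0.37,-0.0015,0.002],"rotation":[0.003,0.032,0.01],"grip":0},{"linear":[-0.37,-0.0015,0.002],"rotation":[0.003,0.032,0.01],"grip":0}]'
python3 - <<'E'
from h import *;from rig import sense,capture,calibration
s=sense();print(s["eef_pos"],s["force"],to(s,[480.7,-113.2,262],-18.4))
c=calibration("wrist");p,D=capture("wrist");cv2.imwrite("pics/w8.png",p[:,:,::-1]);P=cloud(c,D);np.savez("pics/w8.npz",**c);np.save("pics/w8.npy",D)
H=cv2.cvtColor(p,cv2.COLOR_RGB2HSV);m=(H[...,0]>15)&(H[...,0]<32)&(H[...,1]>130)&(H[...,2]>120)&(D>0)
a=np.radians(-18.4);ez=np.array([np.cos(a),np.sin(a)]);ey=np.array([-ez[1],ez[0]])
q=P[m];d=q[:,:2]-[480.7,-113.2];y=d@ey;x=d@ez;k=(abs(y)<110)&(q[:,2]>80)
y,x,z=y[k],x[k],q[k,2]
for lo in list(range(-95,-25,8))+list(range(28,92,8)):
    j=(y>=lo)&(y<lo+8)
    if j.sum():print(lo,j.sum(),x[j].mean().round(1),y[j].mean().round(1),np.median(z[j]).round(1),y[j].min().round(1),y[j].max().round(1))
E
```

```text
time_s: 11.03
eef_pos: [479.7, -112.5, 260.9]
ee_rot: [0.697, 0.113, 0.699, -0.113]
force: [0.7, 0.4, -0.8]
grip_width: -0.002
[ 479.68325595 -112.45021256  260.90325673] [ 0.72973077  0.40544753 -0.77841446] (array([-0.0037, -0.0013,  0.004 ]), array([ 0.0002, -0.0044, -0.0005]))
-55 14 -0.8 -47.6 136.3 -48.1 -47.0
-47 115 -0.2 -43.1 134.0 -47.0 -39.1
-39 28 -0.3 -38.0 131.3 -38.9 -36.7
28 28 0.0 31.3 127.6 28.6 35.8
36 24 0.5 40.3 131.5 36.6 44.0
44 40 0.9 48.5 134.9 44.9 52.0
52 93 0.2 56.4 138.4 52.0 59.8
60 118 -0.3 64.2 141.7 60.5 67.9
68 128 -0.2 72.3 144.9 68.6 75.7
76 206 -0.2 80.0 148.6 76.4 83.3
```

View pics/w8.png

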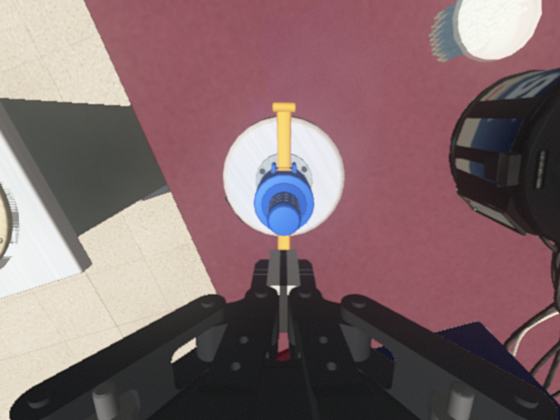

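```bash
cat >> h.py <<'E'
def rz(s,pts,side,phi,C=(480.7,-113.2),yaw=-18.4):
    R=tool(s);a=np.radians(yaw);ez=np.array([np.cos(a),np.sin(a),0]);ey=np.array([-ez[1],ez[0],0])
    Rt=np.stack([[0,0,-1.],ey,ez],1)@Ro.from_rotvec([0,0,phi]).as_matrix()
    print("rot",(Ro.from_matrix(R.T@Rt).as_rotvec()/.5).round(4))
    d=s["eef_pos"]-[C[0],C[1],0];print("now r",(d@ey*side).round(2),"x",(d@ez).round(2),"z",d[2].round(2),"F r,x,z",(s["force"]@ey*side).round(1),(s["force"]@ez).round(1),s["force"][2].round(1))
    for r,z in pts:
        print((r,z),(R.T@(np.array([C[0],C[1],0])+ey*r*side+[0,0,z]-s["eef_pos"])/300).round(4))
E
python3 -m jog '[{"linear":[0,0.1,0.004],"rotation":[0,0,-0.25],"grip":0},{"linear":[0.02,0.21,0.004],"rotation":[0,0,-0.5],"grip":0},{"linear":[0.1,0.21,0.004],"rotation":[0,0,-0.75],"grip":0},{"linear":[0.15,0.21,0.004],"rotation":[0,0,-1],"grip":0},{"linear":[0.15,0.21,0.004],"rotation":[0,0,-1],"grip":0},{"linear":[0.15,0.21,0.004],"rotation":[0,0,-1],"grip":0},{"linear":[0.15,0.21,0.004],"rotation":[0,0,-1],"grip":0}]'
python3 - <<'E'
from h import *;from rig import sense
s=sense();print(s["joints"].round(3));rz(s,[(58,165),(58.3,149)],1,-.5)
E
```

```text
time_s: 11.67
eef_pos: [500.8, -53.4, 216.3]
ee_rot: [0.648, -0.062, 0.705, -0.281]
force: [-0.1, -0.1, 0.1]
grip_width: -0.003
[-0.101  0.392  1.511 -0.493  1.384  0.349]
rot [ 0.0012 -0.0041 -0.0059]
now r 63.09 x 0.19 z 216.34 F r,x,z -0.1 -0.1 0.1
(58, 165) [ 0.1585  0.0667 -0.0003]
(58.3, 149) [ 2.049e-01  9.300e-02 -2.000e-04]
```

```bash
python3 -m jog '[{"linear":[0.07,0.03,0],"rotation":[0,-0.004,-0.006],"grip":0},{"linear":[0.158,0.067,0],"rotation":[0,-0.004,-0.006],"grip":0},{"linear":[0.19,0.085,0],"rotation":[0,-0.004,-0.006],"grip":0},{"linear":[0.2,0.09,0],"rotation":[0,-0.004,-0.006],"grip":0},{"linear":[0.2,0.09,0],"rotation":[0,-0.004,-0.006],"grip":0}]'|grep time
python3 - <<'E'
from h import *;from rig import sense,capture,calibration
s=sense();rz(s,[(62.1,137),(67.3,128.7),(70.9,119),(74.6,108.3),(72,98.5),(71.1,88.5),(65.9,82.5),(63,79.9)],1,-.5)
p,D=capture("scene");I=p[:,:,::-1];u,v=312,184
cv2.imwrite("pics/s9.png",cv2.resize(I[v-75:v+45,u-70:u+70],None,fx=5,fy=5,interpolation=cv2.INTER_CUBIC))
p,D=capture("wrist");cv2.imwrite("pics/w9.png",p[:,:,::-1])
E
```

```text
time_s: 12.08
rot [-0.0017 -0.0005 -0.0014]
now r 57.62 x 0.44 z 151.45 F r,x,z 0.2 -0.4 1.0
(62.1, 137) [ 0.0351  0.0362 -0.0015]
(67.3, 128.7) [ 0.0511  0.0646 -0.0015]
(70.9, 119) [ 0.0738  0.0906 -0.0015]
(74.6, 108.3) [ 0.0992  0.1186 -0.0015]
(72, 98.5) [ 0.132   0.1266 -0.0015]
(71.1, 88.5) [ 0.1627  0.1399 -0.0015]
(65.9, 82.5) [ 0.1886  0.1343 -0.0015]
(63, 79.9) [ 0.2008  0.1299 -0.0015]
```

View pics/s9.png

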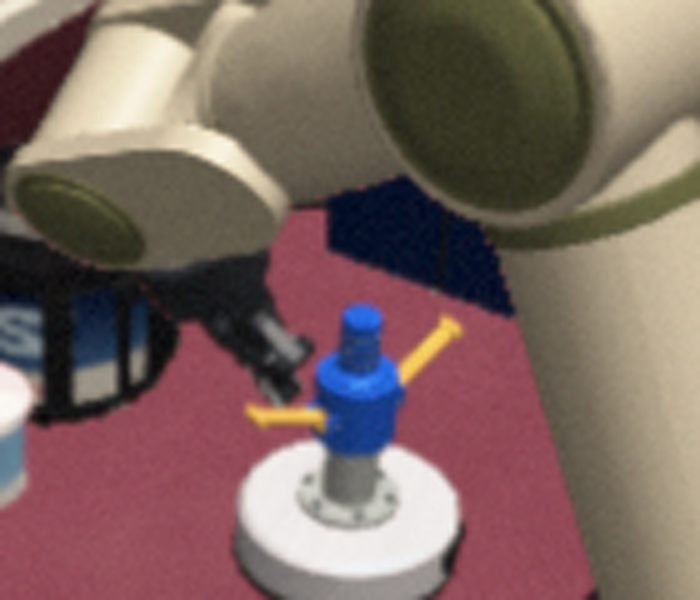

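View pics/w9.png

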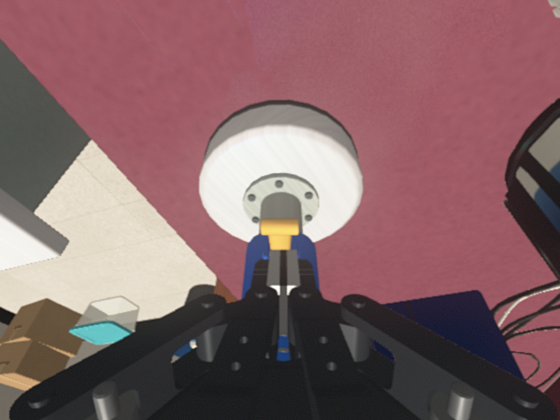

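```bash
python3 -m jog '[{"linear":[0.012,0.012,-0.0015],"rotation":[0,0,0],"grip":0},{"linear":[0.024,0.024,-0.0015],"rotation":[0,0,0],"grip":0},{"linear":[0.035,0.036,-0.0015],"rotation":[0,0,0],"grip":0},{"linear":[0.043,0.05,-0.0015],"rotation":[0,0,0],"grip":0},{"linear":[0.051,0.0646,-0.0015],"rotation":[0,0,0],"grip":0},{"linear":[0.051,0.0646,-0.0015],"rotation":[0,0,0],"grip":0}]'|egrep 'time|force'
python3 - <<'E'
from h import *;from rig import sense,capture,calibration
s=sense();rz(s,[(70.9,119),(74.6,108.3),(72,98.5),(71.1,88.5),(65.9,82.5),(63,79.9)],1,-.5)
p,D=capture("scene");I=p[:,:,::-1];u,v=312,184
cv2.imwrite("pics/s10.png",cv2.resize(I[v-75:v+45,u-70:u+70],None,fx=5,fy=5,interpolation=cv2.INTER_CUBIC))
E
```

```text
time_s: 12.68
force: [-0.4, -2.1, 1.6]
rot [-0.0004  0.0018 -0.0005]
now r 68.0 x 0.17 z 128.75 F r,x,z -2.1 0.3 1.6
(70.9, 119) [ 0.0239  0.0241 -0.0006]
(74.6, 108.3) [ 0.0493  0.052  -0.0006]
(72, 98.5) [ 0.0821  0.06   -0.0007]
(71.1, 88.5) [ 0.1128  0.0734 -0.0007]
(65.9, 82.5) [ 0.1387  0.0677 -0.0007]
(63, 79.9) [ 0.1509  0.0634 -0.0007]
```

View pics/s10.png

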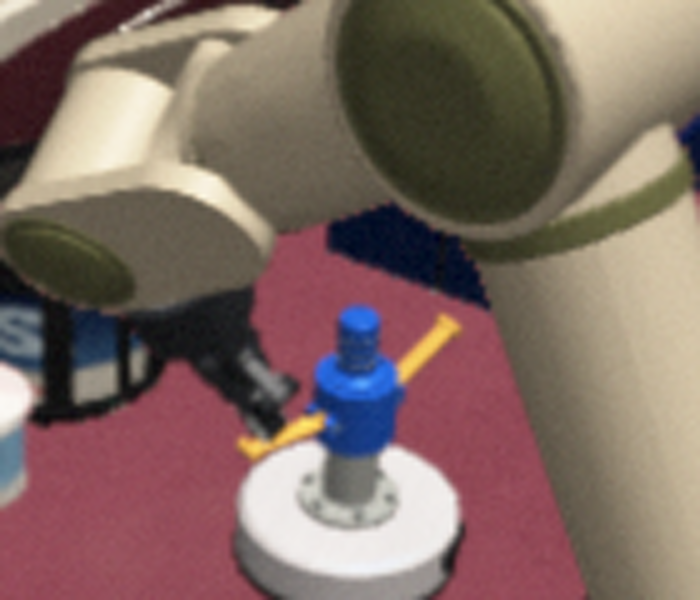

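```bash
python3 -m jog '[{"linear":[0.012,0.012,-0.0006],"rotation":[0,0,0],"grip":0},{"linear":[0.024,0.024,-0.0006],"rotation":[0,0,0],"grip":0},{"linear":[0.036,0.038,-0.0006],"rotation":[0,0,0],"grip":0},{"linear":[0.049,0.052,-0.0006],"rotation":[0,0,0],"grip":0},{"linear":[0.06,0.055,-0.0006],"rotation":[0,0,0],"grip":0},{"linear":[0.071,0.057,-0.0006],"rotation":[0,0,0],"grip":0},{"linear":[0.082,0.06,-0.0006],"rotation":[0,0,0],"grip":0},{"linear":[0.082,0.06,-0.0006],"rotation":[0,0,0],"grip":0}]'|egrep 'time|force'
python3 - <<'E'
from h import *;from rig import sense,capture,calibration
s=sense();rz(s,[(71.1,88.5),(65.9,82.5),(63,79.9)],1,-.5)
p,D=capture("scene");I=p[:,:,::-1];u,v=312,184
cv2.imwrite("pics/s11.png",cv2.resize(I[v-75:v+45,u-70:u+70],None,fx=5,fy=5,interpolation=cv2.INTER_CUBIC))
E
```

```text
time_s: 13.4
force: [-0.4, -1.7, 2.0]
rot [-0.0004  0.0006 -0.0012]
now r 71.76 x -0.09 z 98.22 F r,x,z -1.7 0.2 2.0
(71.1, 88.5) [0.0295 0.0136 0.0003]
(65.9, 82.5) [0.0553 0.0079 0.0003]
(63, 79.9) [0.0676 0.0036 0.0003]
```

View pics/s11.png

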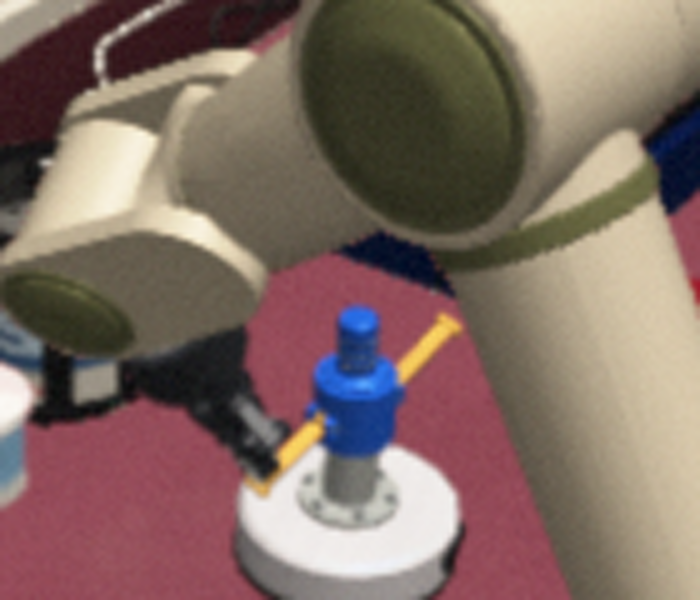

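```bash
python3 -m jog '[{"linear":[0.01,0.005,0],"rotation":[0,0,0],"grip":0},{"linear":[0.02,0.009,0],"rotation":[0,0,0],"grip":0},{"linear":[0.03,0.013,0],"rotation":[0,0,0],"grip":0},{"linear":[0.038,0.011,0],"rotation":[0,0,0],"grip":0},{"linear":[0.045,0.01,0],"rotation":[0,0,0],"grip":0},{"linear":[0.05,0.009,0],"rotation":[0,0,0],"grip":0},{"linear":[0.05,0.009,0],"rotation":[0,0,0],"grip":0}]'|egrep 'time|force'
python3 - <<'E'
from h import *;from rig import sense,capture,calibration
s=sense();rz(s,[(65.9,82.5),(63,79.9),(61,78)],1,-.5)
p,D=capture("scene");I=p[:,:,::-1];u,v=312,184
cv2.imwrite("pics/s12.png",cv2.resize(I[v-75:v+45,u-70:u+70],None,fx=5,fy=5,interpolation=cv2.INTER_CUBIC))
E
```

```text
time_s: 14.03
force: [1.4, 1.8, 2.2]
rot [-0.0007  0.0011 -0.0033]
now r 67.21 x -0.04 z 83.64 F r,x,z 2.1 0.7 2.2
(65.9, 82.5) [ 0.0054 -0.002   0.0001]
(63, 79.9) [ 0.0176 -0.0064  0.0001]
(61, 78) [ 0.0264 -0.0092  0.0001]
```

View pics/s12.png

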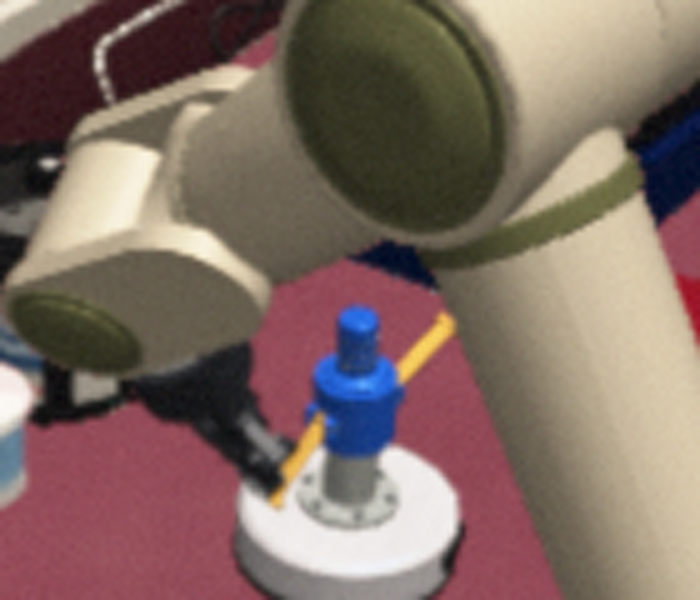

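```bash
python3 -m jog '[{"linear":[0.006,-0.002,0],"rotation":[0,0,0],"grip":0},{"linear":[0.01,-0.004,0],"rotation":[0,0,0],"grip":0},{"linear":[0.01,-0.004,0],"rotation":[0,0,0],"grip":0}]'|egrep 'pos|force';python3 -m jog '[{"linear":[0.005,-0.002,0],"rotation":[0,0,0],"grip":0},{"linear":[0.009,-0.004,0],"rotation":[0,0,0],"grip":0},{"linear":[0.009,-0.004,0],"rotation":[0,0,0],"grip":0}]'|egrep 'pos|force'
python3 - <<'E'
from h import *;from rig import sense,capture,calibration
s=sense();rz(s,[(61,78),(60,77)],1,-.5)
E
```

```text
eef_pos: [501.1, -51.7, 81.4]
force: [2.4, 2.4, 0.2]
eef_pos: [500.3, -54.0, 79.4]
force: [2.3, 3.3, 1.1]
rot [-0.0008  0.0009 -0.0049]
now r 62.41 x -0.06 z 79.37 F r,x,z 3.9 1.2 1.1
(61, 78) [ 0.0063 -0.0019  0.0002]
(60, 77) [ 0.0108 -0.0033  0.0002]
```

```bash
python3 -m jog '[{"linear":[0.004,-0.002,0],"rotation":[0,0,0],"grip":0},{"linear":[0.008,-0.0035,0],"rotation":[0,0,0],"grip":0},{"linear":[0.008,-0.0035,0],"rotation":[0,0,0],"grip":0}]'|egrep 'pos|force'
python3 - <<'E'
from h import *;from rig import sense,capture,calibration
s=sense();rz(s,[(60,77)],1,-.5)
p,D=capture("scene");I=p[:,:,::-1];u,v=312,184
cv2.imwrite("pics/s13.png",cv2.resize(I[v-75:v+45,u-70:u+70],None,fx=5,fy=5,interpolation=cv2.INTER_CUBIC))
E
```

```text
eef_pos: [499.7, -55.9, 77.6]
force: [2.8, 4.5, 1.6]
rot [-0.001   0.0009 -0.0058]
now r 60.39 x -0.07 z 77.61 F r,x,z 5.2 1.3 1.6
(60, 77) [ 0.0024 -0.0002  0.0002]
```

View pics/s13.png

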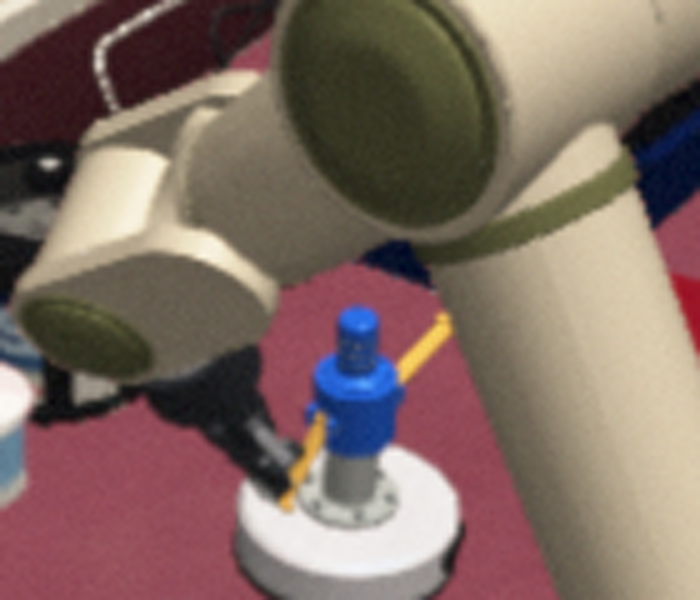

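```bash
python3 - <<'E'
from h import *;from rig import calibration
c=calibration("scene");a=np.radians(-18.4);ey=np.array([-np.sin(a),np.cos(a),0]);C=np.array([480.7,-113.2,0])
print("knobtop",proj(c,C+[0,0,190]),"obs ~",242+357/5,109+315/5)
for d in(-20,-30,-40,-45,-50,-55):
    t=np.radians(d);print(d,proj(c,C+ey*(25+61*np.cos(t))+[0,0,120.4+61*np.sin(t)]).round(1))
E
python3 -m jog '[{"linear":[0.004,-0.0035,0],"rotation":[0,0,0],"grip":0},{"linear":[0.008,-0.0065,0],"rotation":[0,0,0],"grip":0},{"linear":[0.008,-0.0065,0],"rotation":[0,0,0],"grip":0}]'|egrep 'pos|force'
```

```text
knobtop [313.43874769 171.34506291] obs ~ 313.4 172.0
-20 [291.7 203.6]
-30 [292.7 205.5]
-40 [294.1 207. ]
-45 [294.9 207.6]
-50 [295.8 208. ]
-55 [296.8 208.4]
eef_pos: [499.4, -57.3, 76.5]
force: [4.4, 13.9, 3.3]
```

```bash
python3 -m jog '[{"linear":[-0.05,0.01,0],"rotation":[0,0,0],"grip":0},{"linear":[-0.15,0.01,0],"rotation":[0,0,0],"grip":0},{"linear":[-0.25,0.01,0],"rotation":[0,0,0.25],"grip":0},{"linear":[-0.35,0,0],"rotation":[0,0,0.5],"grip":0},{"linear":[-0.45,-0.05,0],"rotation":[0,0,0.75],"grip":0},{"linear":[-0.5,-0.12,0],"rotation":[0,0,1],"grip":0},{"linear":[-0.5,-0.12,0],"rotation":[0,0,1],"grip":0},{"linear":[-0.5,-0.12,0],"rotation":[0,0,1],"grip":0},{"linear":[-0.5,-0.12,0],"rotation":[0,0,1],"grip":0}]'|egrep 'time|pos|force'
python3 - <<'E'
from h import *;from rig import sense,capture,calibration
s=sense();rz(s,[(0,262),(62,217)],-1,0)
for n in("scene","wrist"):
  c=calibration(n);p,D=capture(n);cv2.imwrite(f"pics/{n}14.png",p[:,:,::-1]);np.savez(f"pics/{n}14.npz",**c);np.save(f"pics/{n}14.npy",D)
  I=p[:,:,::-1]
  if n=="scene":cv2.imwrite("pics/s14.png",cv2.resize(I[109:229,242:382],None,fx=5,fy=5,interpolation=cv2.INTER_CUBIC))
  P=cloud(c,D)
  for x,y,r,z0,z1 in((480,-113,14,182,200),(480,-113,28,140,152)):
    m=(np.hypot(P[...,0]-x,P[...,1]-y)<r)&(P[...,2]>z0)&(P[...,2]<z1);q=P[m]
    if len(q):print(n,len(q),np.median(q,0).round(1),((q.max(0)+q.min(0))/2).round(1))
E
```

```text
time_s: 15.88
eef_pos: [510.8, -19.8, 224.4]
force: [0.7, 0.1, 0.1]
rot [-0.0015 -0.0014 -0.0082]
now r -98.1 x -0.94 z 224.39 F r,x,z -0.3 0.6 0.1
(0, 262) [-0.1267 -0.3265  0.0033]
(62, 217) [ 0.0224 -0.5338  0.0036]
scene 28 [ 476.9 -107.6  189.9] [ 478.7 -109.   188.7]
scene 80 [ 471.5 -100.4  146.6] [ 478.3 -109.7  145.8]
wrist 118 [ 483.1 -103.7  190.2] [ 482.9 -103.8  190.5]
```

View pics/s14.png

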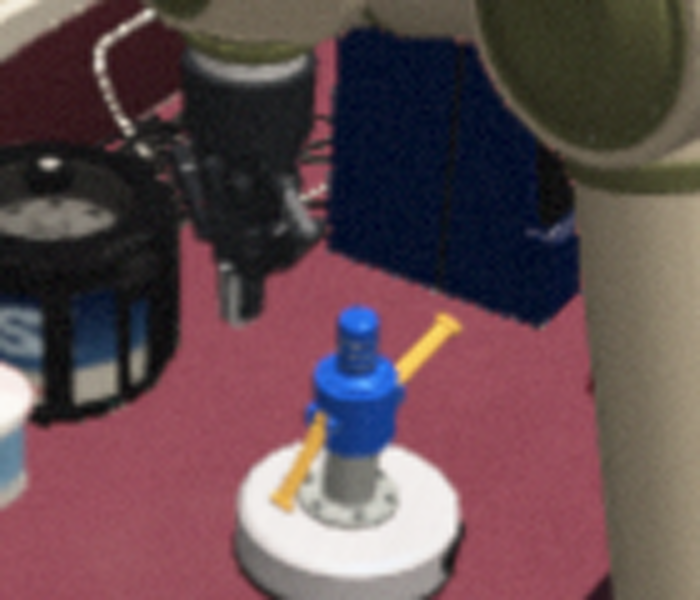

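View pics/wrist14.png

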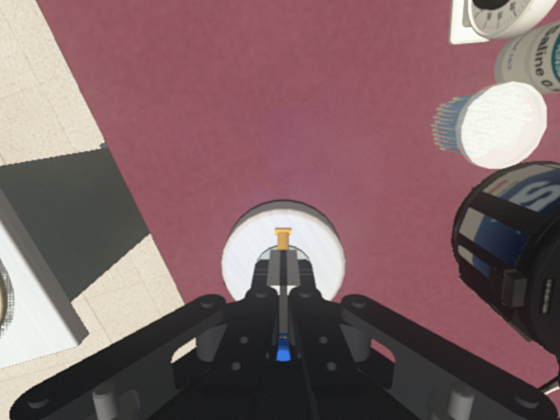

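Run:
```python
from h import *
c=np.load("pics/wrist14.npz");D=np.load("pics/wrist14.npy");p=cv2.imread("pics/wrist14.png")
P=cloud(c,D);H=cv2.cvtColor(p,cv2.COLOR_BGR2HSV);m=(H[...,0]>15)&(H[...,0]<32)&(H[...,1]>110)&(H[...,2]>100)&(D>0)
a=np.radians(-18.4);ez=np.array([np.cos(a),np.sin(a)]);ey=np.array([-ez[1],ez[0]])
q=P[m];d=q[:,:2]-[480.7,-113.2];y=d@ey;x=d@ez;k=(abs(y)<110)&(abs(x)<20)
v=np.argwhere(m)[k][:,0]
for r in range(v.min(),v.max()+1,2):
    j=v==r;print(r,j.sum(),y[k][j].mean().round(1),q[k][j][:,2].mean().round(1))
for d in(-40,-45,-50,-55):
    t=np.radians(d);print(d,25+61*np.cos(t),120.4+61*np.sin(t))
```

```text
229 16 60.3 70.7
231 16 58.5 71.7
233 16 56.9 73.2
235 10 55.9 76.3
237 10 54.4 78.0
239 10 53.1 80.1
241 9 51.9 82.5
243 10 50.5 84.3
245 10 49.2 86.3
247 10 48.0 88.6
249 8 46.8 90.6
-40 71.72871103025766 81.1899558091211
-45 68.1335136523794 77.26648634762061
-50 64.2100441908789 73.67128896974235
-55 59.98816261741381 70.4317252983715
```

```bash
python3 -m jog '[{"linear":[-0.1,-0.05,0.003],"rotation":[0,0,0],"grip":0},{"linear":[-0.12,-0.18,0.003],"rotation":[0,0,0],"grip":0},{"linear":[-0.12,-0.31,0.003],"rotation":[0,0,0],"grip":0},{"linear":[-0.12,-0.43,0.003],"rotation":[0,0,0.2],"grip":0},{"linear":[-0.1,-0.53,0.003],"rotation":[0,0,0.45],"grip":0},{"linear":[-0.05,-0.54,0.003],"rotation":[0,0,0.7],"grip":0},{"linear":[0.02,-0.54,0.003],"rotation":[0,0,0.95],"grip":0},{"linear":[0.02,-0.54,0.003],"rotation":[0,0,1],"grip":0},{"linear":[0.02,-0.54,0.003],"rotation":[0,0,1],"grip":0},{"linear":[0.02,-0.54,0.003],"rotation":[0,0,1],"grip":0}]'|egrep 'time|pos|force'
python3 - <<'E'
from h import *;from rig import sense,capture,calibration
s=sense();print(s["joints"].round(3));rz(s,[(58,165),(58.3,152)],-1,.5)
p,D=capture("wrist");cv2.imwrite("pics/w15.png",p[:,:,::-1])
E
```

```text
time_s: 16.82
eef_pos: [461.3, -172.3, 217.6]
force: [-1.1, 0.2, 0.8]
[-0.828  0.326  1.603  0.434  1.485 -0.607]
rot [ 0.0028 -0.0065 -0.0037]
now r 62.23 x 0.21 z 217.55 F r,x,z 0.1 -1.1 0.8
(58, 165) [ 0.1604 -0.0719 -0.0003]
(58.3, 152) [ 0.1979 -0.0936 -0.0002]
```

View pics/w15.png

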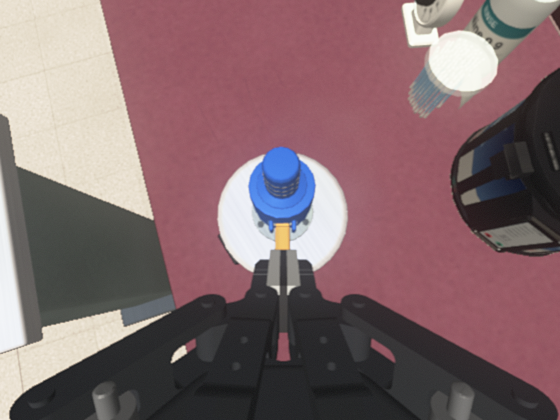

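```bash
python3 -m jog '[{"linear":[0.08,-0.036,0],"rotation":[0,-0.006,-0.004],"grip":0},{"linear":[0.16,-0.072,0],"rotation":[0,-0.006,-0.004],"grip":0},{"linear":[0.19,-0.088,0],"rotation":[0,-0.006,-0.004],"grip":0},{"linear":[0.198,-0.094,0],"rotation":[0,-0.006,-0.004],"grip":0},{"linear":[0.198,-0.094,0],"rotation":[0,-0.006,-0.004],"grip":0}]'|egrep 'time|pos|force'
python3 - <<'E'
from h import *;from rig import sense,capture,calibration
s=sense();rz(s,[(62.1,137),(67.3,128.7),(70.9,119),(74.6,108.3),(72,98.5)],-1,.5)
E
```

```text
time_s: 17.28
eef_pos: [463.1, -168.1, 153.2]
force: [-0.3, -0.3, 0.9]
rot [0.0088 0.001  0.0031]
now r 57.61 x 0.64 z 153.2 F r,x,z 0.4 -0.2 0.9
(62.1, 137) [ 0.0403 -0.0389 -0.0023]
(67.3, 128.7) [ 0.0563 -0.0674 -0.0025]
(70.9, 119) [ 0.079  -0.0934 -0.0026]
(74.6, 108.3) [ 0.1044 -0.1213 -0.0027]
(72, 98.5) [ 0.1372 -0.1293 -0.0028]
```

```bash
python3 -m jog '[{"linear":[0.013,-0.013,-0.002],"rotation":[0.009,0,0],"grip":0},{"linear":[0.026,-0.026,-0.002],"rotation":[0.009,0,0],"grip":0},{"linear":[0.04,-0.039,-0.002],"rotation":[0.009,0,0],"grip":0},{"linear":[0.048,-0.053,-0.002],"rotation":[0.009,0,0],"grip":0},{"linear":[0.056,-0.067,-0.002],"rotation":[0.009,0,0],"grip":0},{"linear":[0.067,-0.08,-0.002],"rotation":[0.009,0,0],"grip":0},{"linear":[0.079,-0.093,-0.002],"rotation":[0.009,0,0],"grip":0},{"linear":[0.079,-0.093,-0.002],"rotation":[0.009,0,0],"grip":0}]'|egrep 'time|pos|force'
python3 - <<'E'
from h import *;from rig import sense,capture,calibration
s=sense();rz(s,[(74.6,108.3),(72,98.5),(71.1,88.5),(65.9,82.5)],-1,.5)
p,D=capture("scene");I=p[:,:,::-1]
cv2.imwrite("pics/s16.png",cv2.resize(I[109:229,242:382],None,fx=5,fy=5,interpolation=cv2.INTER_CUBIC))
E
```

```text
time_s: 17.95
eef_pos: [458.2, -180.6, 118.0]
force: [0.5, -0.1, 1.0]
rot [-0.0022 -0.0009  0.0025]
now r 71.04 x -0.13 z 118.0 F r,x,z -0.1 0.5 1.0
(74.6, 108.3) [ 0.0227 -0.0259  0.0005]
(72, 98.5) [ 0.0555 -0.0339  0.0005]
(71.1, 88.5) [ 0.0863 -0.0472  0.0005]
(65.9, 82.5) [ 0.1121 -0.0415  0.0005]
```

View pics/s16.png

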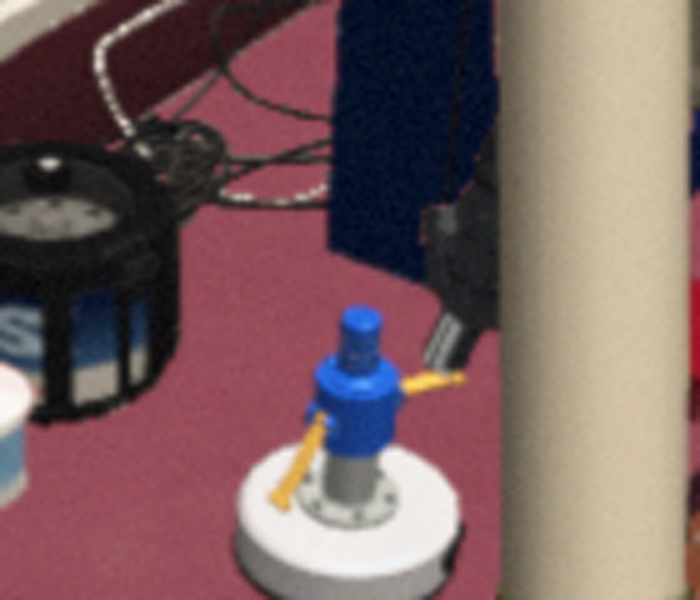

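```bash
python3 -m jog '[{"linear":[0.011,-0.013,0.0005],"rotation":[0,0,0],"grip":0},{"linear":[0.023,-0.026,0.0005],"rotation":[0,0,0],"grip":0},{"linear":[0.034,-0.029,0.0005],"rotation":[0,0,0],"grip":0},{"linear":[0.045,-0.031,0.0005],"rotation":[0,0,0],"grip":0},{"linear":[0.056,-0.034,0.0005],"rotation":[0,0,0],"grip":0},{"linear":[0.066,-0.038,0.0005],"rotation":[0,0,0],"grip":0},{"linear":[0.076,-0.043,0.0005],"rotation":[0,0,0],"grip":0},{"linear":[0.086,-0.047,0.0005],"rotation":[0,0,0],"grip":0},{"linear":[0.094,-0.045,0.0005],"rotation":[0,0,0],"grip":0},{"linear":[0.102,-0.043,0.0005],"rotation":[0,0,0],"grip":0},{"linear":[0.102,-0.043,0.0005],"rotation":[0,0,0],"grip":0}]'|egrep 'time|pos|force'
python3 - <<'E'
from h import *;from rig import sense,capture,calibration
s=sense();rz(s,[(65.9,82.5),(63,79.9),(60.4,77.6)],-1,.5)
p,D=capture("scene");I=p[:,:,::-1]
cv2.imwrite("pics/s17.png",cv2.resize(I[109:229,242:382],None,fx=5,fy=5,interpolation=cv2.INTER_CUBIC))
E
```

```text
time_s: 18.92
eef_pos: [459.2, -177.8, 84.8]
force: [-1.1, -3.5, -0.2]
rot [-0.0018 -0.0009  0.0061]
now r 68.08 x 0.02 z 84.76 F r,x,z 3.7 0.0 -0.2
(65.9, 82.5) [ 0.0101  0.0028 -0.0001]
(63, 79.9) [ 0.0223  0.0072 -0.0001]
(60.4, 77.6) [ 0.0332  0.0111 -0.0001]
```

View pics/s17.png

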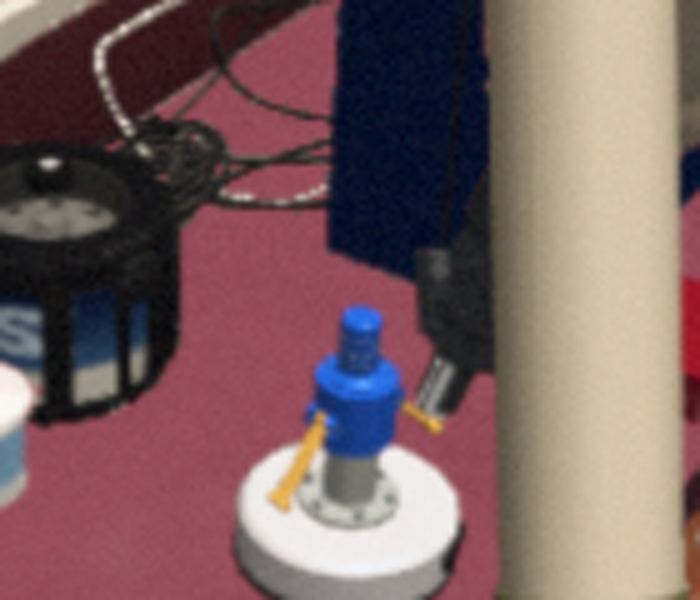

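```bash
python3 -m jog '[{"linear":[0.007,0.002,0],"rotation":[0,0,0],"grip":0},{"linear":[0.014,0.005,0],"rotation":[0,0,0],"grip":0},{"linear":[0.021,0.007,0],"rotation":[0,0,0],"grip":0},{"linear":[0.021,0.007,0],"rotation":[0,0,0],"grip":0}]'|egrep 'time|pos|force';python3 -m jog '[{"linear":[0.004,0.002,0],"rotation":[0,0,0],"grip":0},{"linear":[0.008,0.004,0],"rotation":[0,0,0],"grip":0},{"linear":[0.008,0.004,0],"rotation":[0,0,0],"grip":0}]'|egrep 'pos|force'
python3 - <<'E'
from h import *;from rig import sense,capture,calibration
s=sense();rz(s,[(60.4,77.6),(59,76.5)],-1,.5)
E
```

```text
time_s: 19.3
eef_pos: [460.8, -173.0, 80.1]
force: [-0.8, -3.7, -0.7]
eef_pos: [461.4, -171.1, 78.4]
force: [-1.2, -5.4, -0.7]
rot [-0.0017 -0.001   0.0074]
now r 61.02 x -0.0 z 78.38 F r,x,z 5.6 0.5 -0.7
(60.4, 77.6) [0.0033 0.0006 0.    ]
(59, 76.5) [0.0087 0.0029 0.    ]
```

```bash
python3 -m jog '[{"linear":[0.004,0.003,0],"rotation":[0,0,0],"grip":0},{"linear":[0.008,0.006,0],"rotation":[0,0,0],"grip":0},{"linear":[0.008,0.006,0],"rotation":[0,0,0],"grip":0}]'|egrep 'time|pos|force';python3 -m jog '[{"linear":[0.004,0.003,0],"rotation":[0,0,0],"grip":0},{"linear":[0.006,0.005,0],"rotation":[0,0,0],"grip":0},{"linear":[0.006,0.005,0],"rotation":[0,0,0],"grip":0}]'|egrep 'pos|force'
python3 - <<'E'
from h import *;from rig import sense,capture,calibration
s=sense();rz(s,[(60.4,77.6),(59,76.5)],-1,.5)
E
```

```text
time_s: 19.8
eef_pos: [462.3, -170.1, 77.4]
force: [-6.7, -11.7, 4.5]
eef_pos: [462.7, -170.0, 77.2]
force: [-10.4, -14.6, 9.4]
rot [0.0019 0.0045 0.0226]
now r 59.61 x 0.88 z 77.16 F r,x,z 17.1 -5.3 9.4
(60.4, 77.6) [-0.0025 -0.0016 -0.0029]
(59, 76.5) [ 0.0029  0.0008 -0.0029]
```

```bash
python3 -m jog '[{"linear":[0,0,0],"rotation":[0,0,0],"grip":0},{"linear":[-0.05,-0.01,0],"rotation":[0,0,0],"grip":0},{"linear":[-0.15,-0.01,0],"rotation":[0,0,0],"grip":0},{"linear":[-0.25,-0.01,0],"rotation":[0,0,0],"grip":0},{"linear":[-0.38,-0.01,0],"rotation":[0,0,0],"grip":0},{"linear":[-0.5,-0.01,0],"rotation":[0,0,0],"grip":0},{"linear":[-0.6,-0.01,0],"rotation":[0,0,0],"grip":0},{"linear":[-0.6,-0.01,0],"rotation":[0,0,0],"grip":0},{"linear":[-0.6,-0.01,0],"rotation":[0,0,0],"grip":0}]'|egrep 'time|pos|force'
python3 - <<'E'
from h import *;from rig import sense,capture,calibration
s=sense();rz(s,[],-1,.5)
a=np.radians(-18.4);ez=np.array([np.cos(a),np.sin(a)]);ey=np.array([-ez[1],ez[0]])
for n in("scene","wrist","top"):
  c=calibration(n);p,D=capture(n);cv2.imwrite(f"pics/{n}18.png",p[:,:,::-1]);P=cloud(c,D)
  I=p[:,:,::-1]
  if n=="scene":cv2.imwrite("pics/s18.png",cv2.resize(I[109:229,242:382],None,fx=5,fy=5,interpolation=cv2.INTER_CUBIC))
  for x,y,r,z0,z1 in((480,-113,14,182,200),(480,-113,28,140,152)):
    m=(np.hypot(P[...,0]-x,P[...,1]-y)<r)&(P[...,2]>z0)&(P[...,2]<z1);q=P[m]
    if len(q)>3:print(n,len(q),np.median(q,0).round(1),((q.max(0)+q.min(0))/2).round(1),"plane",np.linalg.lstsq(np.c_[q[:,:2]-q[:,:2].mean(0),np.ones(len(q))],q[:,2],rcond=None)[0].round(3))
  H=cv2.cvtColor(p,cv2.COLOR_RGB2HSV);m=(H[...,0]>15)&(H[...,0]<32)&(H[...,1]>110)&(H[...,2]>100)&(D>0)
  q=P[m];d=q[:,:2]-[480.7,-113.2];y=d@ey;k=(abs(y)<110)&(abs(d@ez)<20)
  for sg in(1,-1):
    j=k&(y*sg>0)
    if j.sum()>5:print(n,sg,j.sum(),"far",np.percentile(y[j]*sg,97).round(1),"zmin",np.percentile(q[j,2],3).round(1),"angle",np.degrees(np.arctan(np.polyfit(q[j,2],y[j]*sg,1)[0])).round(1))
E
```

```text
time_s: 20.8
eef_pos: [435.0, -252.6, 235.1]
force: [-0.5, 0.3, -0.8]
rot [0.0024 0.0067 0.0226]
now r 146.72 x 0.6 z 235.09 F r,x,z -0.1 -0.5 -0.8
scene 29 [ 478.8 -109.7  188.4] [ 477.8 -111.8  188.1] plane [ 1.00000e-03 -3.50000e-02  1.88229e+02]
scene 93 [ 470.5 -102.1  146.4] [ 479.7 -112.4  146. ] plane [ 2.20000e-02 -1.30000e-02  1.46046e+02]
scene 1 56 far 63.8 zmin 72.5 angle -34.0
scene -1 10 far 57.8 zmin 72.5 angle -35.0
wrist 920 [ 478.8 -116.4  189.5] [ 479.5 -114.1  186.7] plane [4.80000e-02 1.36000e-01 1.88851e+02]
wrist 1683 [ 473.6 -124.7  146.2] [ 479.5 -114.9  146. ] plane [1.20000e-02 3.50000e-02 1.46745e+02]
wrist -1 553 far 61.8 zmin 73.3 angle -34.2
top 58 [ 477.8 -111.1  190.3] [ 478.8 -111.5  188.9] plane [ 2.70000e-02 -9.60000e-02  1.89688e+02]
top 133 [ 471.  -106.7  147.8] [ 478.2 -113.3  146.1] plane [2.00000e-02 2.00000e-03 1.47183e+02]
top 1 22 far 61.8 zmin 73.6 angle -33.7
top -1 19 far 57.7 zmin 77.9 angle -35.9
```

View pics/s18.png

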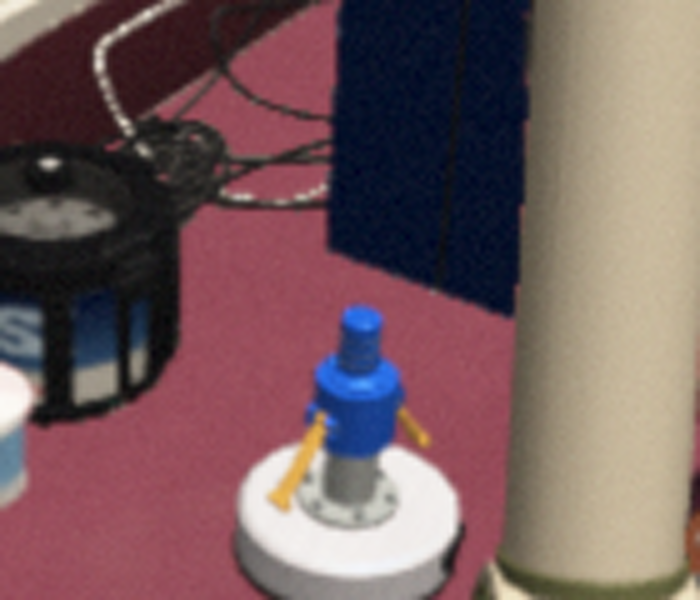

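View pics/wrist18.png

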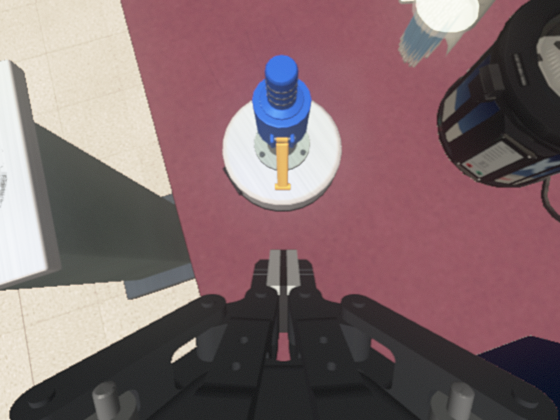

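View pics/top18.png

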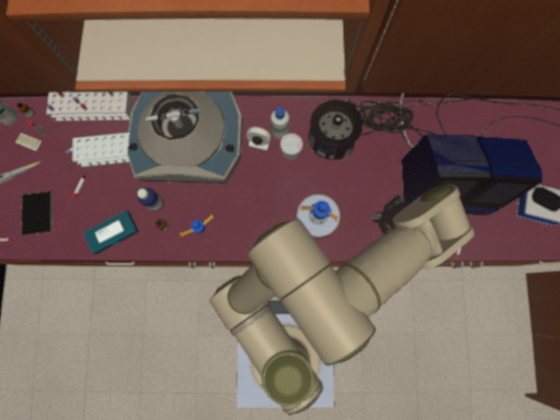

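```bash
python3 -c "
from rig import finish_job,sense
print(sense()['dq'].round(4),sense()['force']);print(finish_job())"
```

```text
[ 0.0003  0.0014 -0.0033 -0.      0.0028  0.0009] [ 0.40243524  0.30482333 -0.01614224]
the job is handed in; nothing more can be done
None
```

The cap is on the adaptor and pushed home, both levers are down, and the job is handed in. It used about 21 s of robot time, and no verdict is reported.

**Push home:** I pushed until the push stopped moving the cap. It stayed at the same height while the push rose from 33 to 49 N, a bit above the 4 kg asked. About 16 N of sideways force built up at the end of the push, within the limits. The contact force on the adaptor's metal cannot be read directly. I judged that the cap was bearing firmly from the stalled height and the cap top, which measured about 146 mm against 146 expected when home.

**Levers:** I swung down the lever on the robot's left first, then the other. Each stopped with a jump to roughly 15–20 N, and I eased off there. I did not determine which of the two is lever_a, and the order does not matter for the task.

**Last checks:**
- **Lever angles:** both measured about 54–56° below horizontal, where the closed stop is 55°.
- **Height:** the cap top still measured about 146 mm, and it looks upright in the pictures. Plane fits from two cameras came out close to level (0.02–0.03 rad); the wrist camera's fit came out higher, at about 0.04 rad.
- **Centring:** the cameras disagreed on the cap's position by about 2 mm, within their stated accuracy, so I could not confirm centring more finely than that.
- **Release:** the arm was clear, with wrist force near zero.
- **Bystanders:** both bottles look unmoved in the last picture. The carton was hidden behind the arm, so I could not confirm it by sight, but I felt no unexpected contact near it.

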